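# Put the studio's misplaced containers back on their own stands

## Robot

A 6-joint arm with a two-finger parallel gripper is mounted at the origin on the work surface. World frame = base frame: x ahead of the robot, y to its left, z up, the work surface at z = 0. Lengths are in m, angles in rad, forces in N, time in s.
With the tool pointing down it reaches from about 0.3 to 0.775 m from the base axis. Payload 14.6 kg.
Tool frame: the origin (TCP) lies between the finger pads; the fingertips stand 8 mm ahead of it and the grasp point (between the pads) lies 11 mm behind it; z points along the fingers, y is the direction in which the jaws open and shut (so a half turn about z gives the same grasp; the last joint's range is limited). The gripper opens to 94 mm and grips with 3 to 60 N. Pads are 16 mm wide; open, the fingers measure 119 mm over their backs; the gripper's body (75 mm by 177 mm) begins 78 mm behind the grasp point.
Start: joints at [-1.32, 0.3, 1.521, -0, 1.321, -0.067], TCP at [0.172, -0.522, 0.213] pointing down, gripper open.
Joint ranges: [-3.03, 3.03], [-0.79, 2.21], [0.23, 2.52], [-1.04, 4.18], [0, 3.07], [-2.55, 2.55]. Speed limits (rad/s): [2.22, 2.22, 2.57, 3.14, 3.14, 3.14].

## Interface

Orientations are given as a unit quaternion [x, y, z, w].
In Python, from plant import * gives the robot as it stands. The module is installed in compiled form; this text tells all that it offers.
- The arm moves only by the shell command python3 -m jog 'ROWS' [FORCE]. ROWS is JSON, a list of rows, each an object of numbers: "x", "y", "z": the shift along the tool's x, y, z scaled (see below); "spin": the turn about the tool's z scaled (see below); "hand": the closure, from -1 (fully open) to 1 (shut), so that 0 is half open. In form: [{"x": .., "y": .., "z": .., "spin": .., "hand": ..}, ...]. A call has 1 to 12 rows; each row is the pose to reach, as a shift and turn from the pose commanded when the call began, along the tool's axes at that moment; what a row does not reach only later rows make up. The controller multiplies each number of a shift by 0.75 m and each number of a turn by 45 degrees. A row lasts 1/8 s, in which the tool goes at most 62.5 mm and 10.7 degrees, less where a joint would pass 70% of its speed; a pose out of reach is approached as far as the arm can. A call with a number of a shift or a turn outside -1 to 1 is refused whole. A call with a gripper value outside its range is refused whole. The fingers move at their own pace and stop on an object; FORCE is the grip in N (left out, the last holds). Time passes only in rows, so rows that repeat a pose let the fingers close. It gives the time, the measured TCP pose, the force and the opening at its end, in the units of the state.
- get_state(): the state, without advancing time (a new reading comes with each control period).
- get_image(name): name is "scene" or "side" or "wrist"; returns a dict with "color" (400x640x3 uint8, red, green, blue), "camera_matrix" (3x3 intrinsics, pixels), "R" (3x3) and "t" (3): a world point X has camera coordinates R X + t. Camera axes: x right, y down, z forward; pixel columns grow to the right and rows downward; lengths in m; the calibration is good to about 2 mm. A picture is of the moment at which its call begins. There is no depth.
- hand_in(): hands the job in, once; it reports no verdict.
The state is a dict: "time_s": time; "q": joint angles; "qd": joint speeds; "joint_torque": joint torques, N m; "eef_pos": TCP position; "ee_rot": TCP orientation; "wrist_force": force on the tool from outside, world axes, zero at the start; "wrist_torque": the same for the moment, N m; "grip_width": finger opening in m.
Only numpy, scipy, OpenCV 4.12 (cv2) and the standard library are available. Lean on these libraries where they do the work, as an engineer would, in place of code of your own. Each camera call takes 0.05 s, during which the arm holds its last target.

## Task

In the print studio the three containers stand on each other's places. Put each on its own, upright and centred: the tall round jar on the round cork coaster, the rectangular tin on the square white tile, and the short round tub in the steel drip tray. Park one on the empty six-sided plywood board on the way and leave that board empty at the end; never stand a container on the bare bench, drop it or tip it, and leave the tape roll, the squeegee and the brush where they lie.

Things in the scene. Friction and masses are not known exactly. Their poses are not given: they have to be found in the camera images.
- jar: Tall round jar of white plastic with a paper band: body 60 mm in diameter and straight up to 78 mm above its underside, then a shoulder and a screw lid 50 mm in diameter; 105 mm tall overall, about 0.25 to 0.5 kg. Starts standing on the tile. Origin: centre of its underside; z up.
- tin: Rectangular metal tin with a paper label, 60 mm (its x) by 36 mm (its y) and 85 mm tall, with a round black cap 24 mm in diameter and 12 mm high on top (97 mm overall), about 0.2 to 0.45 kg. Starts standing in the steel tray. Origin: centre of its underside; z up.
- tub: Short round tub of white plastic with a grey lid flush with its side: a straight cylinder 66 mm in diameter and 62 mm tall, about 0.2 to 0.4 kg. Starts standing on the cork coaster. Origin: centre of its underside; z up.
- cork: Place of the jar: a round cork coaster, 110 mm in diameter, 8 mm thick, fixed to the bench. Origin: centre of its underside, on the bench (its top is 8 mm above).
- tile: Place of the tin: a square white glazed tile, 110 by 110 mm, 8 mm thick, fixed to the bench. Origin: centre of its underside, on the bench (its top is 8 mm above).
- tray: Place of the tub: a rectangular steel drip tray, 136 mm (its x) by 116 mm (its y) outside, 130 by 110 mm inside; its inner floor is 8 mm above the bench and its 3 mm thick rim 14 mm above the bench; fixed. Origin: centre of its underside, on the bench.
- board: Spare place: a six-sided plywood board, 104 mm across flats and 120 mm across corners, 8 mm thick, fixed to the bench, empty at the start. Origin: centre of its underside, on the bench (its top is 8 mm above).
- tape: Bystander: a loose roll of packing tape lying flat, 100 mm in outer and 76 mm in inner diameter, 45 mm high. Origin: centre of its underside; z up.
- squeegee: Bystander: a loose squeegee lying flat, 200 mm long (its y), about 70 mm wide (its x; wooden grip 46 mm, rubber blade beyond it on +x), 22 mm high. Origin: centre of the wooden grip's underside; z up.
- brush: Bystander: a loose brush 170 mm long lying along its x, bristles to +x, under 30 mm high, between the places.
There are look-alikes about, which are no part of the job. What is shaped like the jar but orange or yellow is not meant.

How it is judged:
By the outcome, as a careful person would: the job done as asked, in the order asked, and still so for the second after the job is handed in, with the robot touching nothing.
It also fails if it takes over 128 s, if anything falls off the work surface, if the arm or the gripper's body presses on something with over 40 N, if the wrist force passes 120 N, or if a joint passes its speed limit or range.

## Working session

There is one attempt and no reset: what is moved stays moved. The work goes in short steps, Python scripts to look and compute and a shell command to move; the robot and the scene stay as the last step left them, time stands still between calls to the robot, and variables do not carry over. Pictures are saved under pics/ and viewed, and the job is handed in when it is done.

```bash
mkdir -p pics; ls; python3 - <<'E'
from plant import *
import cv2,numpy as np
s=get_state();print({k:np.round(v,3).tolist() for k,v in s.items()})
for n in ["scene","side","wrist"]:
    i=get_image(n);cv2.imwrite(f"pics/{n}0.png",i["color"][:,:,::-1]);print(n,np.round(i["camera_matrix"],1).tolist(),np.round(i["R"],3).tolist(),np.round(i["t"],3).tolist())
    np.savez(f"{n}0.npz",**i)
E
```

```text
pics
{'time_s': 0.0, 'q': [-1.32, 0.3, 1.522, -0.0, 1.321, -0.067], 'qd': [0.001, -0.001, 0.0, 0.0, -0.001, 0.0], 'joint_torque': [0.001, -53.181, -35.274, 0.071, 0.024, -0.0], 'eef_pos': [0.172, -0.522, 0.213], 'ee_rot': [0.987, 0.158, -0.0, -0.001], 'wrist_force': [0.662, 0.753, -0.665], 'wrist_torque': [0.024, -0.032, -0.045], 'grip_width': 0.094}
scene [[391.6, 0.0, 330.4], [0.0, 391.6, 200.0], [0.0, 0.0, 1.0]] [[-0.603, 0.798, -0.015], [0.634, 0.467, -0.616], [-0.485, -0.381, -0.787]] [0.306, -0.299, 1.294]
side [[379.9, 0.0, 315.6], [0.0, 379.9, 199.5], [0.0, 0.0, 1.0]] [[-0.96, -0.278, 0.02], [-0.176, 0.547, -0.819], [0.217, -0.79, -0.574]] [0.502, 0.124, 0.812]
wrist [[324.4, 0.0, 327.6], [0.0, 324.4, 198.8], [0.0, 0.0, 1.0]] [[0.313, -0.95, -0.002], [-0.919, -0.303, 0.253], [-0.241, -0.077, -0.967]] [-0.549, -0.027, 0.392]
```

View pics/scene0.png

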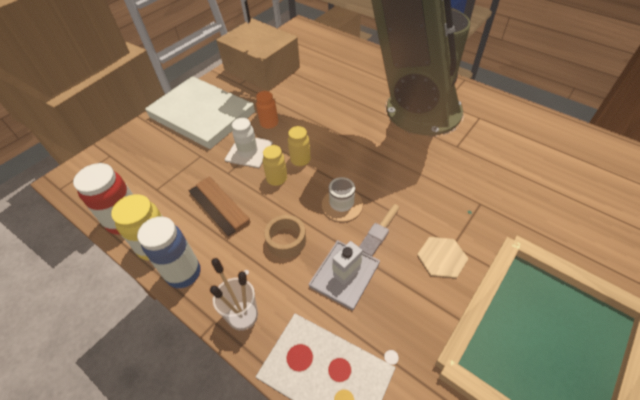

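View pics/side0.png

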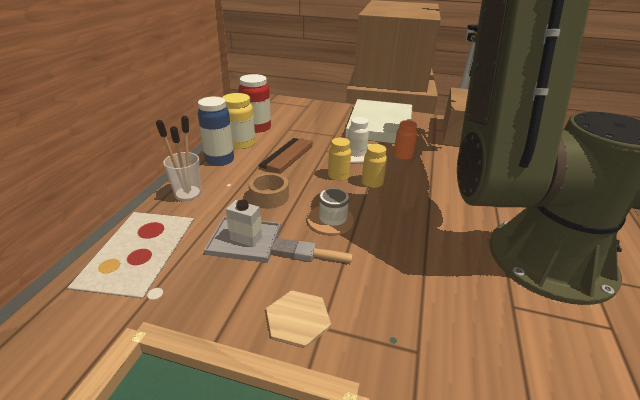

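View pics/wrist0.png

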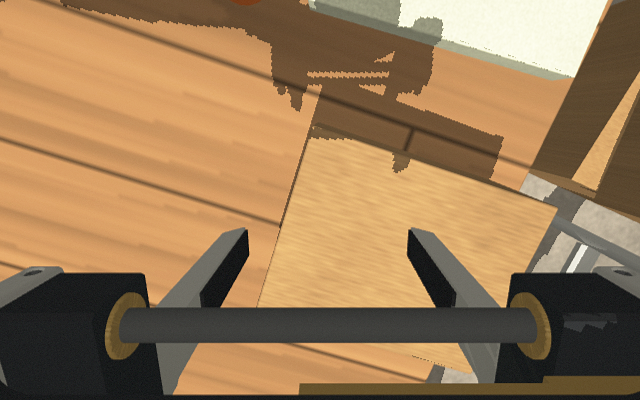

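The scene view shows these candidates:
- **Jar:** the white jar on the white tile at (244,137). Look-alikes are yellow at (299,146) and (275,165), and orange at (265,108). The large paint pots are at (100,195), (135,225) and (168,250).
- **Tub:** at (342,195) on cork. It could be confused with the tape roll at (285,237) or the brush cup at (235,305).
- **Tin:** at (347,262) in the tray.
- **Board:** at (443,257).

I choose the white jar, and will check that choice in close crops.

```bash
cat > h.py <<'E'
import numpy as np,cv2
def load(n): return dict(np.load(n+".npz"))
def proj(i,X):
    c=i["R"]@np.asarray(X,float)+i["t"];p=i["camera_matrix"]@c;return p[:2]/p[2]
def ray(i,uv):
    d=i["R"].T@np.linalg.solve(i["camera_matrix"],[uv[0],uv[1],1.]);return -i["R"].T@i["t"],d/np.linalg.norm(d)
def onz(i,uv,z):
    o,d=ray(i,uv);return o+d*(z-o[2])/d[2]
def tri(L):
    A=np.zeros((3,3));b=np.zeros(3)
    for i,uv in L:
        o,d=ray(i,uv);P=np.eye(3)-np.outer(d,d);A+=P;b+=P@o
    x=np.linalg.solve(A,b);return x,[np.round(np.array(uv)-proj(i,x),1).tolist() for i,uv in L]
def crop(i,box,f,name):
    x0,y0,x1,y1=box;c=i["color"][y0:y1,x0:x1,::-1]
    c=cv2.resize(c,None,fx=f,fy=f,interpolation=cv2.INTER_NEAREST)
    for k in range((x0+9)//10*10,x1,10):
        cv2.line(c,((k-x0)*f,0),((k-x0)*f,4 if k%50 else 14),(255,0,255),1)
    for k in range((y0+9)//10*10,y1,10):
        cv2.line(c,(0,(k-y0)*f),(4 if k%50 else 14,(k-y0)*f),(255,0,255),1)
    cv2.imwrite(name,c)
E
python3 - <<'E'
from h import *
s=load("scene0");d=load("side0")
crop(s,(200,80,400,210),4,"pics/s_a.png")
crop(s,(250,170,480,320),3,"pics/s_b.png")
crop(d,(200,100,440,260),3,"pics/d_a.png")
crop(d,(190,180,370,360),3,"pics/d_b.png")
E
```

```text
(no output)
```

View pics/s_a.png

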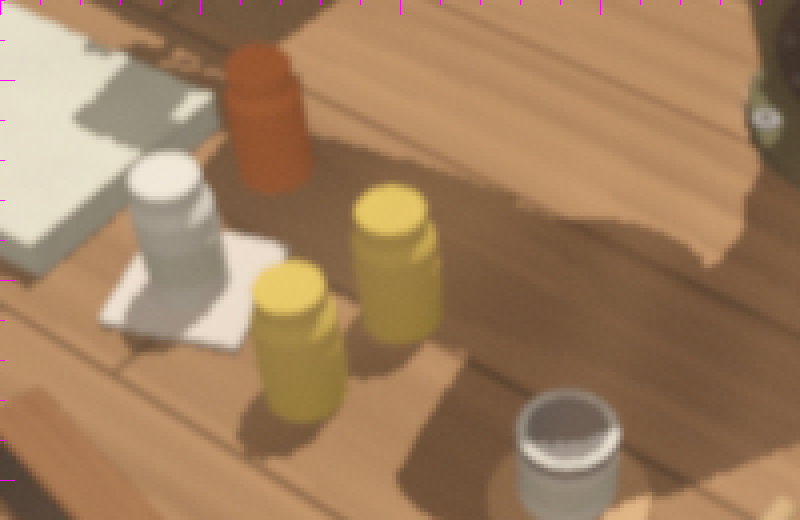

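View pics/s_b.png

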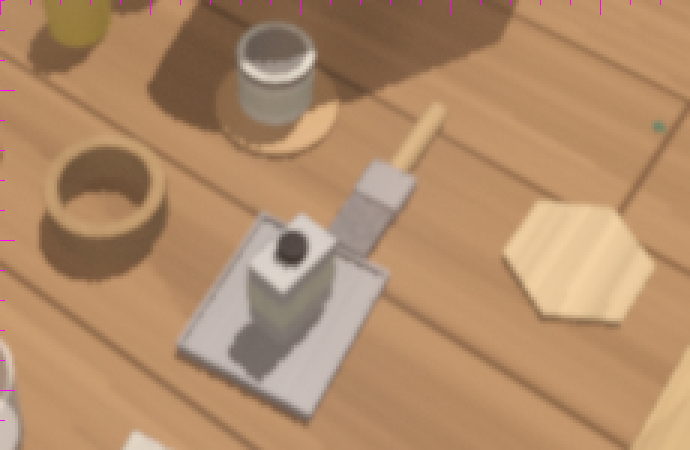

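View pics/d_a.png

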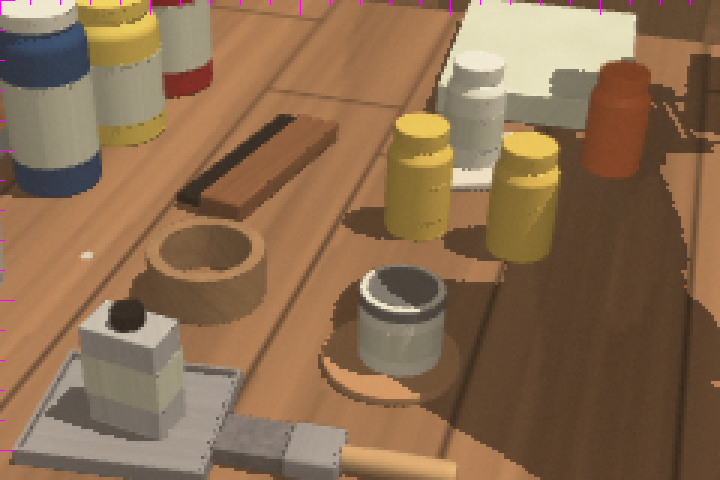

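View pics/d_b.png

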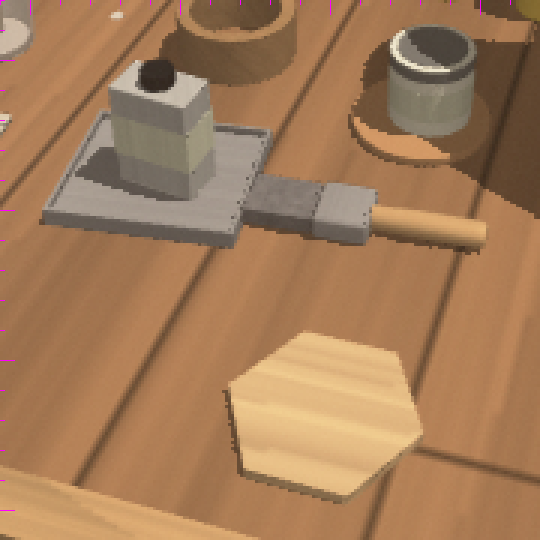

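The crops confirm the choices. The white jar with its paper band is on the tile, with its lid at scene (241,124) and side (360,120). The yellow and orange jars are decoys close to it. The tub is on the cork, the tin is in the tray with the brush beside it, and the board is empty. Next is a coarse triangulation.

```bash
python3 - <<'E'
from h import *
s=load("scene0");d=load("side0")
A=lambda x,y:(200+x/4-.5+.125,80+y/4-.375);B=lambda x,y:(250+x/3-.33,170+y/3-.33);C=lambda x,y:(200+x/3-.33,100+y/3-.33);D=lambda x,y:(190+x/3-.33,180+y/3-.33)
for n,a,b in [("jarlid",A(166,175),C(480,61)),("yel_a",A(291,288),C(422,128)),("yel_b",A(391,210),C(530,148)),("orange",A(257,57),C(625,74)),
 ("tublid",A(568,430),C(402,290)),("tincap",B(292,243),C(127,308))]:
    x,e=tri([(s,a),(d,b)]);print(n,np.round(x,4),e)
bs=[(541,200),(614,208),(655,267),(620,325),(543,316),(503,252)];bd=[(242,471),(345,497),(422,434),(398,352),(305,332),(229,385)]
P=[]
bs2=[onz(s,B(*p),.008) for p in bs];bd2=[onz(d,D(*p),.008) for p in bd]
print("board",np.mean(bs2,0),np.mean(bd2,0))
for p in bs2: 
    k=min(range(6),key=lambda j:np.linalg.norm(bd2[j]-p)); print(np.round(p,3),np.round(bd2[k],3),np.round(tri([(s,B(*bs[bs2.index(p) if 0 else [i for i in range(6) if bs2[i] is p][0]])),(d,D(*bd[k]))])[0],3))
for n,p in [("tile",(100,320)),("tile",(240,348)),("tile",(288,243))]: print(n,np.round(onz(s,A(*p),.008),3))
for n,p,z in [("tray",(262,211),.014),("tray",(389,270),.014),("tray",(178,346),.014),("tray",(308,412),.014),
  ("corkL",(216,110),.008),("corkR",(340,110),.008),("corkB",(275,153),.008)]: print(n,np.round(onz(s,B(*p),z),3))
for n,p,z in [("tinL",(78,325),.093),("tinF",(160,350),.093),("tinR",(183,322),.093),("tinB",(115,303),.093),("traycorner",(75,352),.014),("tray",(243,369),.014),("tray",(208,470),.014),("tray",(13,456),.014)]: print(n,"side",np.round(onz(d,C(*p),z),3))
for n,p in [("tin",(303,215)),("tin",(335,240)),("tin",(283,287)),("tin",(249,265))]: print(n,"scene",np.round(onz(s,B(*p),.093),3))
E
```

```text
jarlid [ 0.4855 -0.3265  0.114 ] [[-0.0, -0.1], [-0.1, 0.1]]
yel_a [ 0.5102 -0.188   0.104 ] [[-0.0, -0.4], [-0.2, 0.3]]
yel_b [ 0.4127 -0.1837  0.1028] [[-0.0, -0.6], [-0.4, 0.5]]
orange [ 0.3461 -0.3719  0.1044] [[-0.0, -1.4], [-0.9, 1.1]]
tublid [0.4767 0.0146 0.0691] [[-0.0, -0.3], [-0.2, 0.3]]
tincap [0.6388 0.1465 0.1059] [[-0.0, -0.0], [-0.0, 0.0]]
board [0.46579892 0.30843669 0.008     ] [0.46686237 0.30746323 0.008     ]
[0.433 0.257 0.008] [0.437 0.254 0.008] [0.436 0.257 0.012]
[0.404 0.309 0.008] [0.408 0.308 0.008] [0.407 0.31  0.011]
[0.436 0.36  0.008] [0.438 0.359 0.008] [0.437 0.36  0.01 ]
[0.499 0.36  0.008] [0.497 0.36  0.008] [0.498 0.36  0.006]
[0.527 0.309 0.008] [0.526 0.308 0.008] [0.527 0.308 0.008]
[0.496 0.256 0.008] [0.496 0.256 0.008] [0.496 0.256 0.009]
tile [ 0.553 -0.356  0.008]
tile [ 0.513 -0.253  0.008]
tile [ 0.41  -0.299  0.008]
tray [0.583 0.078 0.014]
tray [0.568 0.192 0.014]
tray [0.719 0.099 0.014]
tray [0.703 0.209 0.014]
corkL [ 0.52  -0.019  0.008]
corkR [0.454 0.069 0.008]
corkB [0.526 0.05  0.008]
tinL side [0.671 0.159 0.093]
tinF side [0.606 0.168 0.093]
tinR side [0.604 0.134 0.093]
tinB side [0.658 0.127 0.093]
traycorner side [0.715 0.097 0.014]
tray side [0.584 0.078 0.014]
tray side [0.568 0.189 0.014]
tray side [0.701 0.216 0.014]
tin scene [0.608 0.135 0.093]
tin scene [0.611 0.166 0.093]
tin scene [0.666 0.158 0.093]
tin scene [0.666 0.128 0.093]
```

```bash
cat >> h.py <<'E'
from scipy.spatial.transform import Rotation as Ro
def goto(target,yaw=None,st=None):
    """print shift numbers (tool axes, units of .75 m) and spin units (45deg) for TCP target and desired tool-x yaw [deg]"""
    from plant import get_state
    st=st or get_state();R=Ro.from_quat(st["ee_rot"]).as_matrix()
    d=R.T@(np.asarray(target)-st["eef_pos"]);cy=np.degrees(np.arctan2(R[1,0],R[0,0]))
    print("shift units",np.round(d/.75,4),"dist",round(float(np.linalg.norm(d)),4),"rows>=",int(np.ceil(np.linalg.norm(d)/.0625)),"yaw",round(cy,2),"tilt",np.round(R[:,2],4))
    if yaw is not None:
        s=(cy-yaw+180)%360-180;print("spin units",round(s/45,4),"alt half turn",round((s-180*np.sign(s))/45,4),"q6",round(float(st["q"][5]),3))
E
python3 - <<'E'
from h import *
s=load("scene0");d=load("side0");w=load("wrist0")
B=lambda x,y:(250+x/3-.33,170+y/3-.33)
for n,p,z in [("brushtip?",(440,108),.012),("bristle",(333,225),.01),("bristle2",(368,255),.01),("tapeL",(45,185),.045),("tapeR",(166,185),.045)]: print(n,np.round(onz(s,B(*p),z),3))
o=ray(w,(320,200))[0];print("wrist cam",o,ray(w,(320,200))[1])
goto([.45,0.0,.25],0)
E
```

```text
brushtip? [0.403 0.14  0.012]
bristle [0.557 0.132 0.01 ]
bristle2 [0.564 0.17  0.01 ]
tapeL [ 0.684 -0.066  0.045]
tapeR [0.625 0.013 0.045]
wrist cam [ 0.24130865 -0.49944124  0.38498168] [-0.25202739 -0.05631474 -0.96608014]
shift units [ 0.57   -0.5456 -0.0488] dist 0.5929 rows>= 10 yaw 18.21 tilt [-2.e-04  8.e-04 -1.e+00]
spin units 0.4047 alt half turn -3.5953 q6 -0.067
```

```bash
python3 - <<'E'
from h import *
goto([.42,0.08,.35],0)
E
```

```text
shift units [ 0.5653 -0.6596 -0.182 ] dist 0.6657 rows>= 11 yaw 18.21 tilt [-2.e-04  8.e-04 -1.e+00]
spin units 0.4047 alt half turn -3.5953 q6 -0.067
```

```bash
python3 -m jog '[{"x":0.0,"y":0.0,"z":-0.182,"spin":0,"hand":-1},{"x":0.565,"y":-0.66,"z":-0.182,"spin":0.4,"hand":-1},{"x":0.565,"y":-0.66,"z":-0.182,"spin":0.4,"hand":-1},{"x":0.565,"y":-0.66,"z":-0.182,"spin":0.4,"hand":-1},{"x":0.565,"y":-0.66,"z":-0.182,"spin":0.4,"hand":-1},{"x":0.565,"y":-0.66,"z":-0.182,"spin":0.4,"hand":-1},{"x":0.565,"y":-0.66,"z":-0.182,"spin":0.4,"hand":-1},{"x":0.565,"y":-0.66,"z":-0.182,"spin":0.4,"hand":-1},{"x":0.565,"y":-0.66,"z":-0.182,"spin":0.4,"hand":-1},{"x":0.565,"y":-0.66,"z":-0.182,"spin":0.4,"hand":-1},{"x":0.565,"y":-0.66,"z":-0.182,"spin":0.4,"hand":-1},{"x":0.565,"y":-0.66,"z":-0.182,"spin":0.4,"hand":-1}]'
cat >> h.py <<'E'
def snap(n,tag):
    from plant import get_image
    i=get_image(n);np.savez(f"{n}{tag}.npz",**i);cv2.imwrite(f"pics/{n}{tag}.png",i["color"][:,:,::-1]);return i
E
python3 -c "
from h import *
snap('wrist',1)
goto([.42,0.08,.35],0)"
```

```text
time_s: 1.65
eef_pos: [0.4201, 0.0828, 0.3499]
ee_rot: [1.0, 0.003, -0.0, -0.0]
wrist_force: [-0.4, -0.3, 0.2]
grip_width: 0.0939
shift units [-0.0011  0.0056 -0.0001] dist 0.0043 rows>= 1 yaw 0.37 tilt [-3.e-04  8.e-04 -1.e+00]
spin units 0.0083 alt half turn -3.9917 q6 1.676
```

View pics/wrist1.png

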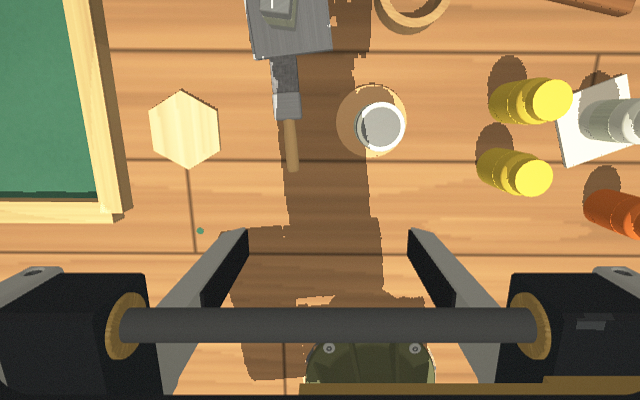

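The wrist view shows the board at (185,129), the cork at (371,120), the tub lid at (380,127) and the tile with the jar at the right edge. The tray is cut off at the top, so I'll take a second view 0.13 m further out.

```bash
python3 -m jog '[{"x":0.16,"y":0.02,"z":-0.02,"spin":0,"hand":-1},{"x":0.16,"y":0.02,"z":-0.02,"spin":0,"hand":-1},{"x":0.16,"y":0.02,"z":-0.02,"spin":0,"hand":-1},{"x":0.16,"y":0.02,"z":-0.02,"spin":0,"hand":-1}]'
python3 -c "
from h import *
snap('wrist',2)"
```

```text
time_s: 2.2
eef_pos: [0.5393, 0.0655, 0.3646]
ee_rot: [1.0, 0.002, -0.0, -0.0]
wrist_force: [0.5, 0.0, 0.3]
grip_width: 0.094
```

View pics/wrist2.png

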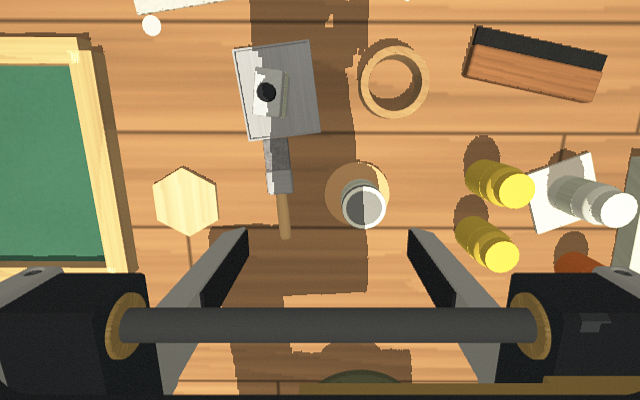

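This view shows the whole tray (277,90) with the tin cap at (266,92), the cork (357,194), the tub lid (363,206), the board (185,202), the tile (565,193) and the jar lid (619,210). I'll crop it to pick edges.

```bash
python3 - <<'E'
from h import *
w1=load("wrist1");w2=load("wrist2")
crop(w1,(325,70,425,170),6,"pics/c1.png")
crop(w2,(220,30,340,150),5,"pics/c2.png")
crop(w2,(310,150,410,240),6,"pics/c3.png")
crop(w2,(510,140,640,245),6,"pics/c4.png")
E
```

```text
(no output)
```

View pics/c1.png

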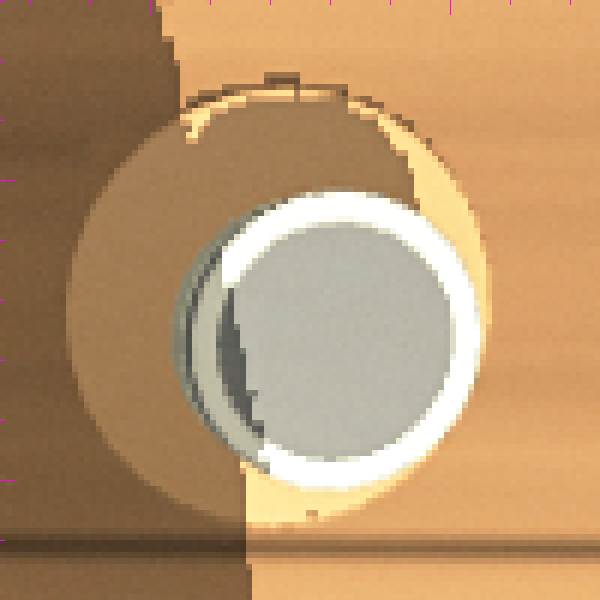

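View pics/c2.png

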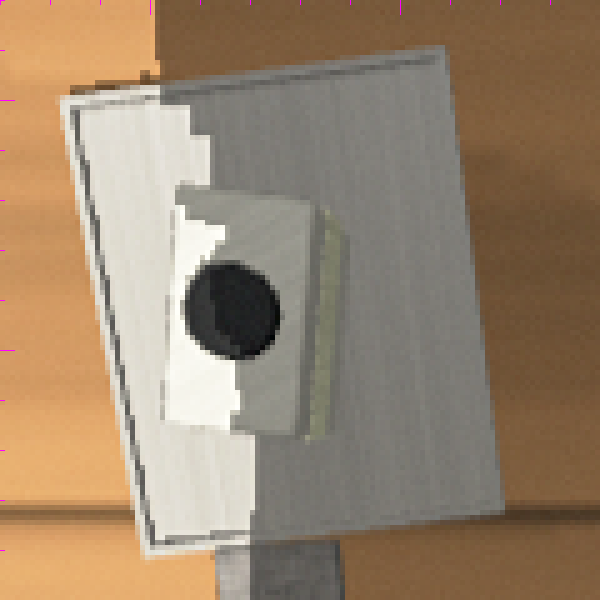

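View pics/c3.png

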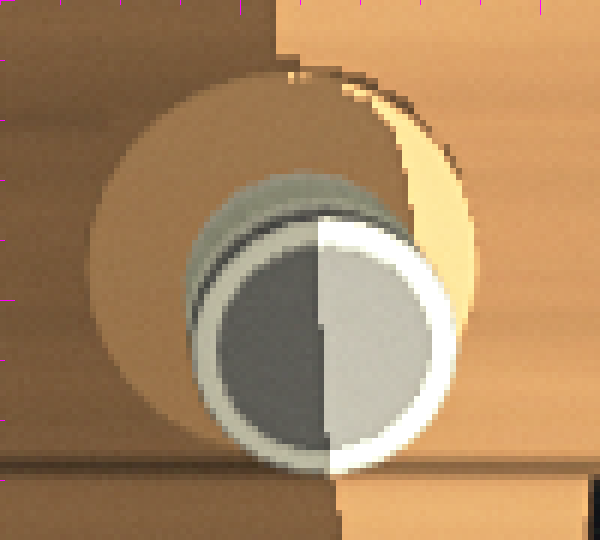

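View pics/c4.png

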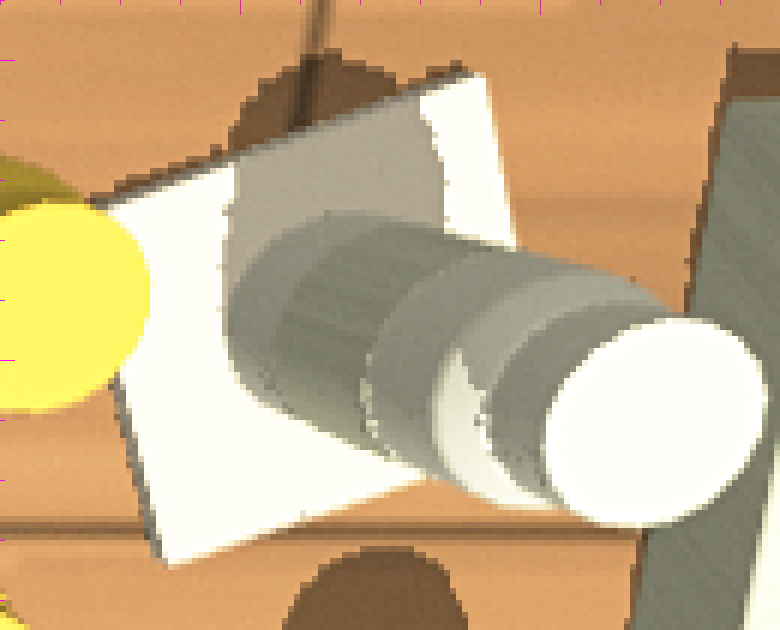

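```bash
cat >> h.py <<'E'
def circ(P):
    P=np.asarray(P)[:,:2];A=np.c_[2*P,np.ones(len(P))];s=np.linalg.lstsq(A,(P**2).sum(1),rcond=None)[0];r=np.sqrt(s[2]+s[0]**2+s[1]**2)
    return np.round(s[:2],4),"D",round(2*r,4),"res",np.round(np.linalg.norm(P-s[:2],axis=1)-r,4)
def cp(x0,y0,f): return lambda p:(x0+(p[0]+.5)/f-.5,y0+(p[1]+.5)/f-.5)
E
python3 - <<'E'
from h import *
w1=load("wrist1");w2=load("wrist2");s=load("scene0");d=load("side0")
c1=cp(325,70,6);c2=cp(220,30,5);c3=cp(310,150,6);c4=cp(510,140,6)
print("cork w1",circ([onz(w1,c1(p),.008) for p in [(66,310),(90,210),(130,150),(290,95),(430,150),(490,280),(275,525),(130,455)]]))
print("cork w2",circ([onz(w2,c3(p),.008) for p in [(90,260),(110,185),(175,100),(270,72),(400,105),(455,180),(476,260),(130,385),(205,443)]]))
a=c1((331,340));b=c3((325,345));x,e=tri([(w1,a),(w2,b)]);print("tub w",x,e)
print("tub D w1",np.linalg.norm(onz(w1,c1((331,190)),.07)-onz(w1,c1((331,490)),.07)),onz(w1,a,.07),onz(w2,b,.07))
T=[(60,95),(446,45),(505,515),(143,558)]
t=[onz(w2,c2(p),z) for p,z in zip(T,[.014]*4)];print("tray",np.round(t,4),np.mean(t,0),[round(float(np.linalg.norm(t[i]-t[(i+1)%4])),4) for i in range(4)])
K=[(178,186),(315,203),(298,436),(163,420)]
k=[onz(w2,c2(p),.093) for p in K];print("tin",np.round(k,4),np.mean(k,0),[round(float(np.linalg.norm(k[i]-k[(i+1)%4])),4) for i in range(4)])
cap=c2((232,310));print("cap",onz(w2,cap,.105),tri([(w2,cap),(s,(347,250.7)),(d,(242,202.3))]))
V=[(488,72),(168,565)];v=[onz(w2,c4(p),.008) for p in V];print("tile",np.round(v,4),np.mean(v,0),np.linalg.norm(v[0]-v[1]),"exp .1556")
lid=c4((655,422));print("jar",onz(w2,lid,.113),tri([(w2,lid),(s,(241.1,123.4)),(d,(359.7,120))]))
for w,n in [(w1,"w1"),(w2,"w2")]:
    im=w["color"].astype(int)
    hsv=cv2.cvtColor(w["color"],cv2.COLOR_RGB2HSV)
    x0,y0,x1,y1=(140,80,230,180) if n=="w1" else (140,155,230,245)
    m=((hsv[...,1]<115)&(hsv[...,2]>190)).astype(np.uint8);mm=np.zeros_like(m);mm[y0:y1,x0:x1]=m[y0:y1,x0:x1]
    c=max(cv2.findContours(mm,cv2.RETR_EXTERNAL,cv2.CHAIN_APPROX_NONE)[0],key=cv2.contourArea);ap=cv2.approxPolyDP(c,4,True)[:,0]
    P=[onz(w,p,.008) for p in ap];print("board",n,len(ap),cv2.contourArea(c),np.round(P,3)[:,:2].tolist(),np.mean(P,0))
E
```

```text
cork w1 (array([0.4819, 0.0169]), 'D', np.float64(0.1082), 'res', array([ 0.0003,  0.0005,  0.0011, -0.0015, -0.    ,  0.0004,  0.0008,
       -0.0017]))
cork w2 (array([0.4817, 0.0171]), 'D', np.float64(0.1093), 'res', array([-0.001 , -0.0012,  0.0013,  0.0004,  0.0008, -0.0012, -0.0003,
       -0.0001,  0.0012]))
tub w [0.47691707 0.01191528 0.06886134] [[-0.4, -0.1], [0.4, 0.1]]
tub D w1 0.06650131379401224 [0.477047   0.01265393 0.07      ] [0.47713604 0.01149062 0.07      ]
tray [[0.7051 0.2091 0.014 ]
 [0.7191 0.0943 0.014 ]
 [0.5832 0.0771 0.014 ]
 [0.5693 0.1924 0.014 ]] [0.64417081 0.14322656 0.014     ] [0.1157, 0.137, 0.1161, 0.1368]
tin [[0.6698 0.1588 0.093 ]
 [0.6659 0.1239 0.093 ]
 [0.608  0.1303 0.093 ]
 [0.6119 0.1658 0.093 ]] [0.63888921 0.14471561 0.093     ] [0.0351, 0.0582, 0.0358, 0.0583]
cap [0.63896612 0.14417652 0.105     ] (array([0.63889722, 0.14526141, 0.10490728]), [[0.8, -0.1], [0.5, -0.0], [-0.3, -0.1]])
tile [[ 0.5543 -0.3611  0.008 ]
 [ 0.4122 -0.2985  0.008 ]] [ 0.48327159 -0.32980408  0.008     ] 0.15523563509720714 exp .1556
jar [ 0.48699856 -0.33079473  0.113     ] (array([ 0.4860421 , -0.32838906,  0.11357108]), [[1.6, -0.8], [0.6, -0.1], [0.0, 0.2]])
board w1 6 3914.0 [[0.525, 0.308], [0.492, 0.359], [0.437, 0.358], [0.406, 0.307], [0.437, 0.255], [0.496, 0.254]] [0.46550516 0.30682627 0.008     ]
board w2 6 3105.5 [[0.525, 0.309], [0.493, 0.359], [0.436, 0.358], [0.406, 0.306], [0.435, 0.255], [0.496, 0.255]] [0.46516953 0.30697754 0.008     ]
```

Every measurement agrees with the sizes given:

| Item | Measured |
|---|---|
| Cork | diameter 108–109 mm |
| Tray | 137×116 mm |
| Tile diagonal | 155 mm |
| Tub top | z 0.069 |
| Tin cap | z 0.105 |
| Jar top | z 0.1136 |

The tub goes first, to the board.

```bash
python3 - <<'E'
from h import *
goto([.477,0.0125,.034],0)
E
```

```text
shift units [-0.0831  0.0705  0.4417] dist 0.3412 rows>= 6 yaw 0.21 tilt [ 4.e-04  1.e-04 -1.e+00]
spin units 0.0047 alt half turn -3.9953 q6 1.621
```

```bash
python3 -m jog '[{"x":-0.083,"y":0.0705,"z":0.15,"spin":0.005,"hand":-1},{"x":-0.083,"y":0.0705,"z":0.25,"spin":0.005,"hand":-1},{"x":-0.083,"y":0.0705,"z":0.25,"spin":0.005,"hand":-1},{"x":-0.083,"y":0.0705,"z":0.25,"spin":0.005,"hand":-1},{"x":-0.083,"y":0.0705,"z":0.25,"spin":0.005,"hand":-1}]' 15
python3 -c "
from h import *
goto([.477,0.0125,.034],0)"
```

```text
time_s: 2.88
eef_pos: [0.4766, 0.0125, 0.1777]
ee_rot: [1.0, -0.0, -0.0, -0.0]
wrist_force: [0.3, -0.1, -0.2]
grip_width: 0.0939
shift units [0.0006 0.     0.1916] dist 0.1437 rows>= 3 yaw -0.03 tilt [-2.e-04  0.e+00 -1.e+00]
spin units -0.0006 alt half turn 3.9994 q6 1.521
```

```bash
python3 -m jog '[{"x":0.0,"y":0,"z":0.08,"spin":0,"hand":-1},{"x":0.0,"y":0,"z":0.14,"spin":0,"hand":-1},{"x":0.0,"y":0,"z":0.1915,"spin":0,"hand":-1},{"x":0.0,"y":0,"z":0.1915,"spin":0,"hand":-1},{"x":0.0,"y":0,"z":0.1915,"spin":0,"hand":1},{"x":0.0,"y":0,"z":0.1915,"spin":0,"hand":1},{"x":0.0,"y":0,"z":0.1915,"spin":0,"hand":1},{"x":0.0,"y":0,"z":0.1915,"spin":0,"hand":1},{"x":0.0,"y":0,"z":0.1915,"spin":0,"hand":1},{"x":0.0,"y":0,"z":0.1915,"spin":0,"hand":1}]' 25
python3 -c "
from plant import *
print(get_state()['wrist_force'],get_state()['eef_pos'])"
```

```text
time_s: 4.12
eef_pos: [0.4783, 0.0124, 0.0349]
ee_rot: [1.0, -0.0, 0.001, 0.0]
wrist_force: [-2.4, -0.3, 8.3]
grip_width: 0.066
[-2.43694186 -0.30585576  8.30531766] [0.47826482 0.01240895 0.03486931]
```

```bash
python3 -m jog '[{"x":0.0,"y":0,"z":-0.02,"spin":0,"hand":1},{"x":0.0,"y":0,"z":-0.07,"spin":0,"hand":1},{"x":0.0,"y":0,"z":-0.14,"spin":0,"hand":1},{"x":0.0,"y":0,"z":-0.2,"spin":0,"hand":1},{"x":0.0,"y":0,"z":-0.2,"spin":0,"hand":1}]'
python3 -c "
from h import *
snap('side',3)
from plant import *
print(get_state()['wrist_force'],get_state()['eef_pos'])
goto([.466,0.307,.20],0)"
```

```text
time_s: 4.75
eef_pos: [0.4788, 0.0125, 0.1875]
ee_rot: [1.0, -0.0, 0.003, 0.0]
wrist_force: [0.1, -0.4, -4.0]
grip_width: 0.066
[ 0.05764793  0.04508415 -3.33208928] [0.47789815 0.01252633 0.18506143]
shift units [-0.0159 -0.3926 -0.02  ] dist 0.2951 rows>= 5 yaw -0.01 tilt [ 2.5e-03 -1.0e-04 -1.0e+00]
spin units -0.0003 alt half turn 3.9997 q6 1.521
```

View pics/side3.png

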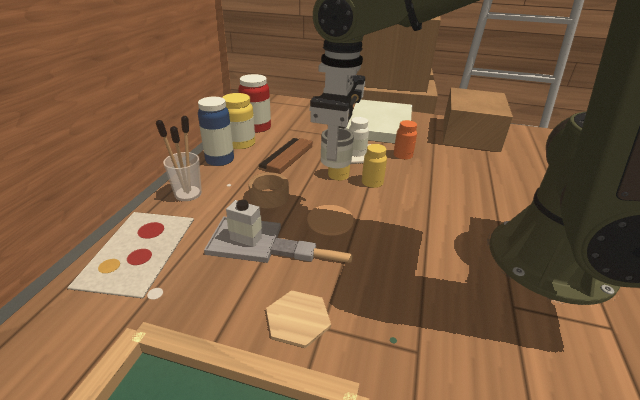

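```bash
python3 -m jog '[{"x":-0.003,"y":-0.04,"z":-0.01,"spin":0,"hand":1},{"x":-0.006,"y":-0.11,"z":-0.02,"spin":0,"hand":1},{"x":-0.009,"y":-0.18,"z":-0.02,"spin":0,"hand":1},{"x":-0.012,"y":-0.25,"z":-0.02,"spin":0,"hand":1},{"x":-0.015,"y":-0.32,"z":-0.02,"spin":0,"hand":1},{"x":-0.015,"y":-0.37,"z":-0.02,"spin":0,"hand":1},{"x":-0.015,"y":-0.393,"z":-0.02,"spin":0,"hand":1},{"x":-0.015,"y":-0.393,"z":-0.02,"spin":0,"hand":1},{"x":-0.015,"y":-0.393,"z":-0.02,"spin":0,"hand":1}]'
python3 -c "
from h import *
goto([.467,0.307,.036],0)"
```

```text
time_s: 5.92
eef_pos: [0.4666, 0.3061, 0.1984]
ee_rot: [1.0, -0.001, -0.0, 0.0]
wrist_force: [-0.2, -0.1, -2.6]
grip_width: 0.0656
shift units [ 0.0006 -0.0013  0.2166] dist 0.1624 rows>= 3 yaw -0.07 tilt [-7.e-04 -6.e-04 -1.e+00]
spin units -0.0016 alt half turn 3.9984 q6 2.087
```

```bash
python3 -m jog '[{"x":0.001,"y":-0.001,"z":0.07,"spin":0,"hand":1},{"x":0.001,"y":-0.001,"z":0.13,"spin":0,"hand":1},{"x":0.001,"y":-0.001,"z":0.18,"spin":0,"hand":1},{"x":0.001,"y":-0.001,"z":0.204,"spin":0,"hand":1},{"x":0.001,"y":-0.001,"z":0.211,"spin":0,"hand":1},{"x":0.001,"y":-0.001,"z":0.213,"spin":0,"hand":1},{"x":0.001,"y":-0.001,"z":0.213,"spin":0,"hand":1}]'
python3 -c "
from h import *
goto([.467,0.307,.035],0)
from plant import *
print(get_state()['wrist_force'],get_state()['eef_pos'])"
```

```text
time_s: 6.8
eef_pos: [0.4678, 0.3083, 0.0402]
ee_rot: [1.0, -0.0, 0.001, -0.0]
wrist_force: [1.1, -0.7, -1.9]
grip_width: 0.0658
shift units [-0.0011  0.0017  0.0069] dist 0.0054 rows>= 1 yaw -0.02 tilt [ 1.5e-03  9.0e-04 -1.0e+00]
spin units -0.0004 alt half turn 3.9996 q6 2.088
[ 1.10535871 -0.73192558 -1.93590115] [0.46781908 0.30825018 0.04018587]
```

```bash
python3 -m jog '[{"x":-0.001,"y":0.001,"z":0.003,"spin":0,"hand":1},{"x":-0.001,"y":0.001,"z":0.005,"spin":0,"hand":1},{"x":-0.001,"y":0.001,"z":0.006,"spin":0,"hand":1},{"x":-0.001,"y":0.001,"z":0.006,"spin":0,"hand":1}]'
```

```text
time_s: 7.3
eef_pos: [0.4665, 0.3073, 0.035]
ee_rot: [1.0, -0.0, -0.0, -0.0]
wrist_force: [-3.0, -1.9, 4.2]
grip_width: 0.0657
```

Contact: the force is now upward, so I'll open and retreat.

```bash
python3 -m jog '[{"x":0,"y":0,"z":0,"spin":0,"hand":-1},{"x":0,"y":0,"z":0,"spin":0,"hand":-1},{"x":0,"y":0,"z":0,"spin":0,"hand":-1},{"x":0,"y":0,"z":-0.05,"spin":0,"hand":-1},{"x":0,"y":0,"z":-0.13,"spin":0,"hand":-1},{"x":0,"y":0,"z":-0.21,"spin":0,"hand":-1},{"x":0,"y":0,"z":-0.29,"spin":0,"hand":-1},{"x":0,"y":0,"z":-0.29,"spin":0,"hand":-1}]'
python3 -c "
from h import *
snap('side',4);snap('scene',4)
i=load('side4');crop(i,(190,180,370,360),3,'pics/d_4.png')
goto([.40,-.28,.34],0)"
```

```text
time_s: 8.3
eef_pos: [0.4677, 0.308, 0.2569]
ee_rot: [1.0, -0.0, 0.004, -0.002]
wrist_force: [-0.0, 0.0, -0.5]
grip_width: 0.0938
shift units [-0.0884  0.783  -0.1176] dist 0.5975 rows>= 10 yaw -0.02 tilt [ 2.e-04  2.e-04 -1.e+00]
spin units -0.0004 alt half turn 3.9996 q6 2.088
```

View pics/d_4.png

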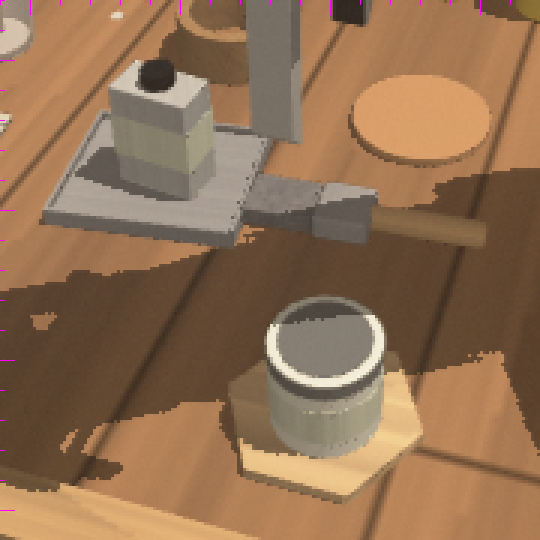

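The tub stands upright on the board and the cork is free. I'll go over to the jar for a close look.

```bash
python3 -m jog '[{"x":-0.01,"y":0.06,"z":-0.04,"spin":0,"hand":-1},{"x":-0.08,"y":0.79,"z":-0.11,"spin":0,"hand":-1},{"x":-0.08,"y":0.79,"z":-0.11,"spin":0,"hand":-1},{"x":-0.08,"y":0.79,"z":-0.11,"spin":0,"hand":-1},{"x":-0.08,"y":0.79,"z":-0.11,"spin":0,"hand":-1},{"x":-0.08,"y":0.79,"z":-0.11,"spin":0,"hand":-1},{"x":-0.08,"y":0.79,"z":-0.11,"spin":0,"hand":-1},{"x":-0.08,"y":0.79,"z":-0.11,"spin":0,"hand":-1},{"x":-0.08,"y":0.79,"z":-0.11,"spin":0,"hand":-1},{"x":-0.08,"y":0.79,"z":-0.11,"spin":0,"hand":-1},{"x":-0.08,"y":0.79,"z":-0.11,"spin":0,"hand":-1},{"x":-0.08,"y":0.79,"z":-0.11,"spin":0,"hand":-1}]'
python3 -c "
from h import *
snap('wrist',5)"
```

```text
time_s: 9.9
eef_pos: [0.4063, -0.2847, 0.3333]
ee_rot: [1.0, -0.0, -0.001, -0.001]
wrist_force: [-0.2, 0.6, 0.3]
grip_width: 0.0939
```

View pics/wrist5.png

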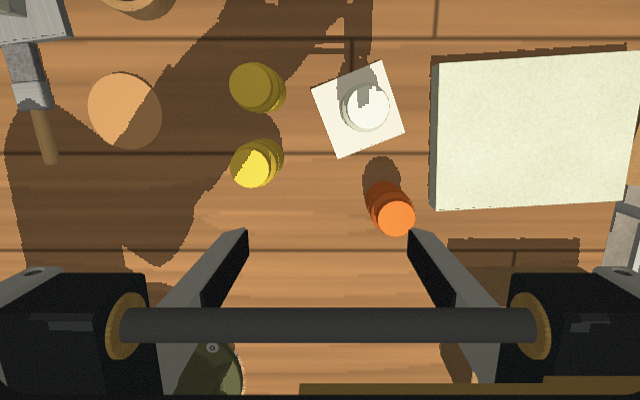

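```bash
python3 -c "
from h import *
i=load('wrist5');crop(i,(300,50,440,170),5,'pics/c5.png');crop(i,(80,60,170,160),6,'pics/c6.png')"
```

```text
(no output)
```

View pics/c5.png

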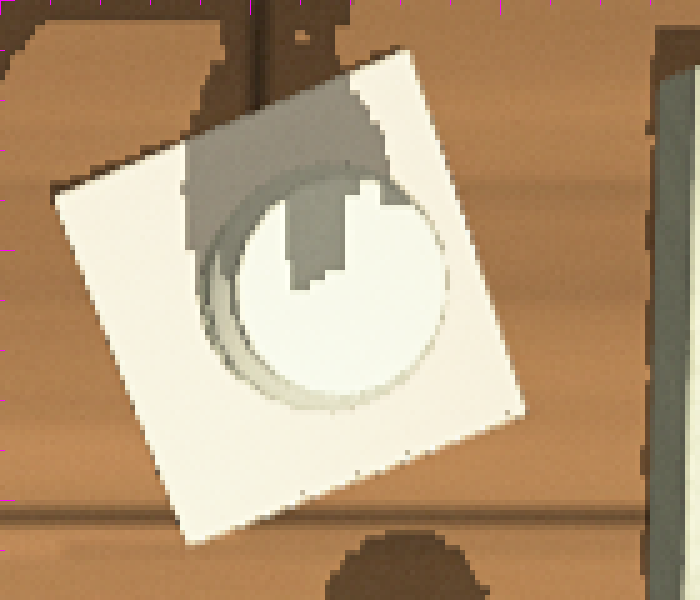

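View pics/c6.png

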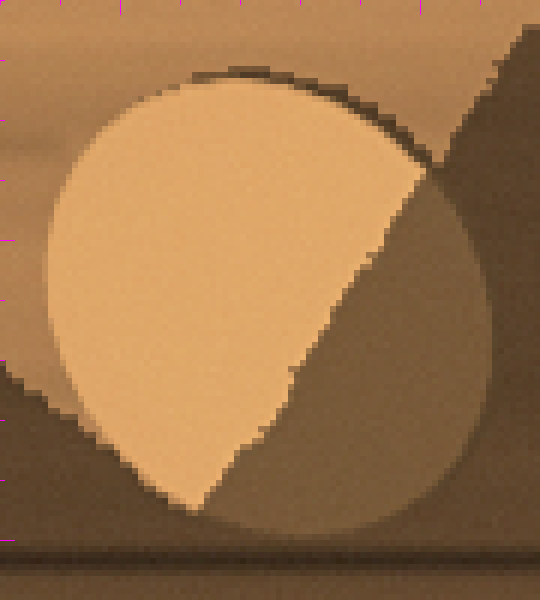

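The wrist view shows the tile at (358,109) with the white jar lid at (368,107). The orange decoy is at (395,217), the yellow ones at (253,87) and (250,167), the pale book's edge at x=432, and the cork is fully visible at (124,110).

```bash
python3 - <<'E'
from h import *
w=load("wrist5");c=cp(300,50,5);k=cp(80,60,6);w2=load("wrist2");s=load("scene0");d=load("side0")
T=[(54,195),(408,48),(525,414),(187,546)]
t=[onz(w,c(p),.008) for p in T];print(np.round(t,4),np.mean(t,0),[round(float(np.linalg.norm(t[i]-t[(i+1)%4])),4) for i in range(4)],np.degrees(np.arctan2(*(t[1]-t[2])[1::-1])))
L=c((340,287));print(onz(w,L,.113),tri([(w,L),(w2,cp(510,140,6)((655,422)))]),tri([(w,L),(s,(241.1,123.4)),(d,(359.7,120))]))
print(circ([onz(w,k(p),.008) for p in [(47,270),(60,370),(120,455),(230,525),(320,534),(430,475),(490,330),(430,170),(300,90),(150,100),(75,165)]]))
print("book",onz(w,(437,62),.04),onz(w,(437,205),.04),onz(w,(430,205),.0))
# tile corner height from w2+w5
c4=cp(510,140,6);print(tri([(w,c(T[1])),(w2,c4((488,72)))]),tri([(w,c(T[3])),(w2,c4((168,565)))]))
goto([.4865,-.3295,.16],0)
E
```

```text
[[ 0.5142 -0.2588  0.008 ]
 [ 0.5539 -0.36    0.008 ]
 [ 0.4517 -0.3995  0.008 ]
 [ 0.4119 -0.2982  0.008 ]] [ 0.4828904  -0.32912558  0.008     ] [0.1088, 0.1096, 0.1088, 0.1096] 21.109628587807393
[ 0.48656755 -0.33054818  0.113     ] (array([ 0.48679494, -0.33062921,  0.11306925]), [[-0.1, 0.2], [0.1, -0.2]]) (array([ 0.48560956, -0.32940788,  0.11257734]), [[1.0, -0.9], [0.6, -0.1], [-0.2, 0.0]])
(array([0.4816, 0.0178]), 'D', np.float64(0.1088), 'res', array([-0.0008,  0.0012,  0.0005,  0.0005, -0.    , -0.0019,  0.0002,
        0.0016, -0.0001, -0.0008, -0.0005]))
book [ 0.54557788 -0.42974356  0.04      ] [ 0.34735212 -0.44677756  0.04      ] [ 0.33596353 -0.44937885  0.        ]
(array([ 0.55407015, -0.36004633,  0.00903016]), [[-0.1, 0.3], [0.2, -0.2]]) (array([ 0.41213322, -0.29826179,  0.00830132]), [[-0.0, 0.1], [0.1, -0.1]])
shift units [0.1069 0.0606 0.2314] dist 0.1965 rows>= 4 yaw 0.03 tilt [-0.0011  0.0011 -1.    ]
spin units 0.0007 alt half turn -3.9993 q6 0.886
```

```bash
python3 -m jog '[{"x":0.04,"y":0.03,"z":0.05,"spin":0,"hand":-1},{"x":0.09,"y":0.055,"z":0.11,"spin":0,"hand":-1},{"x":0.1069,"y":0.061,"z":0.17,"spin":0,"hand":-1},{"x":0.1069,"y":0.061,"z":0.2,"spin":0,"hand":-1},{"x":0.1069,"y":0.061,"z":0.2,"spin":0,"hand":-1}]'
python3 -c "
from h import *
goto([.4865,-.330,.057],0)"
```

```text
time_s: 10.58
eef_pos: [0.4865, -0.3293, 0.183]
ee_rot: [1.0, 0.001, -0.001, -0.001]
wrist_force: [-0.6, 0.8, 1.0]
grip_width: 0.0938
shift units [0.0005 0.0013 0.168 ] dist 0.126 rows>= 3 yaw 0.08 tilt [-0.0027  0.0022 -1.    ]
spin units 0.0018 alt half turn -3.9982 q6 0.912
```

```bash
python3 -m jog '[{"x":0.0,"y":0.001,"z":0.06,"spin":0,"hand":-1},{"x":0.0,"y":0.001,"z":0.12,"spin":0,"hand":-1},{"x":0.0,"y":0.001,"z":0.168,"spin":0,"hand":-1},{"x":0.0,"y":0.001,"z":0.168,"spin":0,"hand":-1},{"x":0.0,"y":0.001,"z":0.168,"spin":0,"hand":1},{"x":0.0,"y":0.001,"z":0.168,"spin":0,"hand":1},{"x":0.0,"y":0.001,"z":0.168,"spin":0,"hand":1},{"x":0.0,"y":0.001,"z":0.168,"spin":0,"hand":1},{"x":0.0,"y":0.001,"z":0.168,"spin":0,"hand":1},{"x":0.0,"y":0.001,"z":0.168,"spin":0,"hand":1}]' 25
python3 -m jog '[{"x":0.0,"y":0,"z":-0.02,"spin":0,"hand":1},{"x":0.0,"y":0,"z":-0.07,"spin":0,"hand":1},{"x":0.0,"y":0,"z":-0.14,"spin":0,"hand":1},{"x":0.0,"y":0,"z":-0.2,"spin":0,"hand":1},{"x":0.0,"y":0,"z":-0.24,"spin":0,"hand":1},{"x":0.0,"y":0,"z":-0.24,"spin":0,"hand":1}]'
python3 -c "
from h import *
snap('side',6)
from plant import *
print(get_state()['wrist_force'],get_state()['eef_pos'])
goto([.4816,0.0175,.24],0)"
```

```text
time_s: 11.82
eef_pos: [0.4867, -0.3318, 0.0592]
ee_rot: [1.0, -0.0, 0.0, 0.0]
wrist_force: [-0.7, 1.7, 6.7]
grip_width: 0.0595
time_s: 12.58
eef_pos: [0.4869, -0.3321, 0.2409]
ee_rot: [1.0, -0.0, 0.002, 0.001]
wrist_force: [0.2, 0.2, -4.3]
grip_width: 0.0593
[ 0.28770158  0.09113751 -4.65808791] [ 0.48639609 -0.33169144  0.2385262 ]
shift units [-0.0066 -0.4656 -0.0021] dist 0.3492 rows>= 6 yaw -0.02 tilt [ 3.e-04 -3.e-04 -1.e+00]
spin units -0.0004 alt half turn 3.9996 q6 0.91
```

View pics/side6.png

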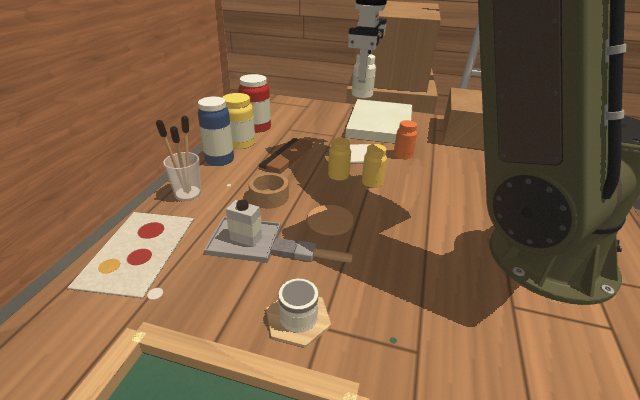

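```bash
python3 -m jog '[{"x":-0.001,"y":-0.04,"z":0,"spin":0,"hand":1},{"x":-0.002,"y":-0.11,"z":0,"spin":0,"hand":1},{"x":-0.003,"y":-0.18,"z":0,"spin":0,"hand":1},{"x":-0.004,"y":-0.25,"z":0,"spin":0,"hand":1},{"x":-0.006,"y":-0.32,"z":0,"spin":0,"hand":1},{"x":-0.006,"y":-0.39,"z":0,"spin":0,"hand":1},{"x":-0.006,"y":-0.44,"z":0,"spin":0,"hand":1},{"x":-0.006,"y":-0.465,"z":0,"spin":0,"hand":1},{"x":-0.006,"y":-0.465,"z":0,"spin":0,"hand":1},{"x":-0.006,"y":-0.465,"z":0,"spin":0,"hand":1}]'
python3 -c "
from h import *
goto([.4817,0.0175,.0595],0)"
```

```text
time_s: 13.88
eef_pos: [0.4818, 0.0165, 0.2376]
ee_rot: [1.0, -0.0, -0.001, 0.0]
wrist_force: [-0.6, 0.6, -3.8]
grip_width: 0.0593
shift units [ 2.000e-04 -1.400e-03  2.375e-01] dist 0.1781 rows>= 3 yaw -0.03 tilt [-1.7e-03 -1.0e-04 -1.0e+00]
spin units -0.0007 alt half turn 3.9993 q6 1.53
```

```bash
python3 -m jog '[{"x":0,"y":-0.001,"z":0.07,"spin":0,"hand":1},{"x":0,"y":-0.001,"z":0.14,"spin":0,"hand":1},{"x":0,"y":-0.001,"z":0.2,"spin":0,"hand":1},{"x":0,"y":-0.001,"z":0.225,"spin":0,"hand":1},{"x":0,"y":-0.001,"z":0.23,"spin":0,"hand":1},{"x":0,"y":-0.001,"z":0.231,"spin":0,"hand":1},{"x":0,"y":-0.001,"z":0.231,"spin":0,"hand":1}]'
python3 -c "
from h import *
goto([.4817,0.0175,.0593],0)"
```

```text
time_s: 14.75
eef_pos: [0.4826, 0.0176, 0.0662]
ee_rot: [1.0, -0.0, 0.001, 0.0]
wrist_force: [-0.5, 0.1, -4.8]
grip_width: 0.0594
shift units [-0.0013  0.0001  0.0092] dist 0.007 rows>= 1 yaw -0.03 tilt [ 1.5e-03 -1.0e-04 -1.0e+00]
spin units -0.0007 alt half turn 3.9993 q6 1.532
```

```bash
python3 -m jog '[{"x":-0.001,"y":0.0,"z":0.004,"spin":0,"hand":1},{"x":-0.001,"y":0.0,"z":0.007,"spin":0,"hand":1},{"x":-0.001,"y":0.0,"z":0.0085,"spin":0,"hand":1},{"x":-0.001,"y":0.0,"z":0.0085,"spin":0,"hand":1}]'
```

```text
time_s: 15.25
eef_pos: [0.4814, 0.0178, 0.0592]
ee_rot: [1.0, -0.0, -0.0, 0.0]
wrist_force: [-1.9, 0.5, 2.3]
grip_width: 0.0598
```

```bash
python3 -m jog '[{"x":0,"y":0,"z":0,"spin":0,"hand":-1},{"x":0,"y":0,"z":0,"spin":0,"hand":-1},{"x":0,"y":0,"z":0,"spin":0,"hand":-1},{"x":0,"y":0,"z":-0.05,"spin":0,"hand":-1},{"x":0,"y":0,"z":-0.13,"spin":0,"hand":-1},{"x":0,"y":0,"z":-0.21,"spin":0,"hand":-1},{"x":0,"y":0,"z":-0.29,"spin":0,"hand":-1},{"x":0,"y":0,"z":-0.36,"spin":0,"hand":-1},{"x":0,"y":0,"z":-0.36,"spin":0,"hand":-1}]'
python3 -c "
from h import *
goto([.56,.145,.30],-6.5)"
```

```text
time_s: 16.38
eef_pos: [0.4822, 0.0177, 0.3327]
ee_rot: [1.0, -0.0, 0.003, 0.0]
wrist_force: [-0.5, 0.6, -1.1]
grip_width: 0.0941
shift units [ 0.1033 -0.1697  0.0442] dist 0.1527 rows>= 3 yaw -0.01 tilt [ 6.9e-03 -2.0e-04 -1.0e+00]
spin units 0.1441 alt half turn -3.8559 q6 1.532
```

```bash
python3 -m jog '[{"x":0.08,"y":-0.15,"z":-0.0,"spin":0,"hand":-1},{"x":0.08,"y":-0.15,"z":-0.0,"spin":0,"hand":-1},{"x":0.08,"y":-0.15,"z":-0.0,"spin":0,"hand":-1},{"x":0.08,"y":-0.15,"z":-0.0,"spin":0,"hand":-1},{"x":0.08,"y":-0.15,"z":-0.0,"spin":0,"hand":-1}]'
python3 -c "
from h import *
i=snap('wrist',7);snap('scene',7);snap('side',7)
crop(i,(260,50,420,210),4,'pics/c7.png')"
```

```text
time_s: 17.0
eef_pos: [0.5411, 0.1292, 0.329]
ee_rot: [1.0, -0.001, 0.0, 0.0]
wrist_force: [0.4, 0.9, -0.4]
grip_width: 0.0938
```

View pics/wrist7.png

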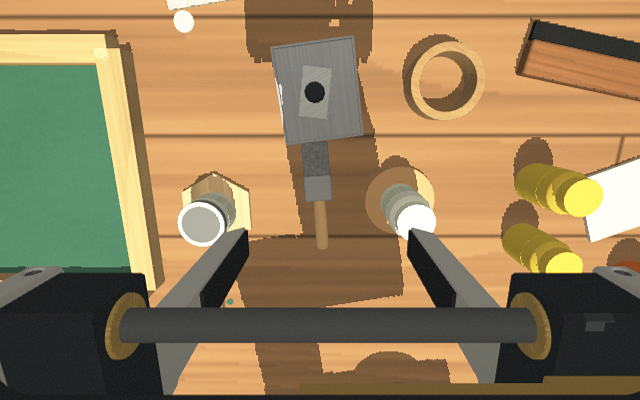

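View pics/c7.png

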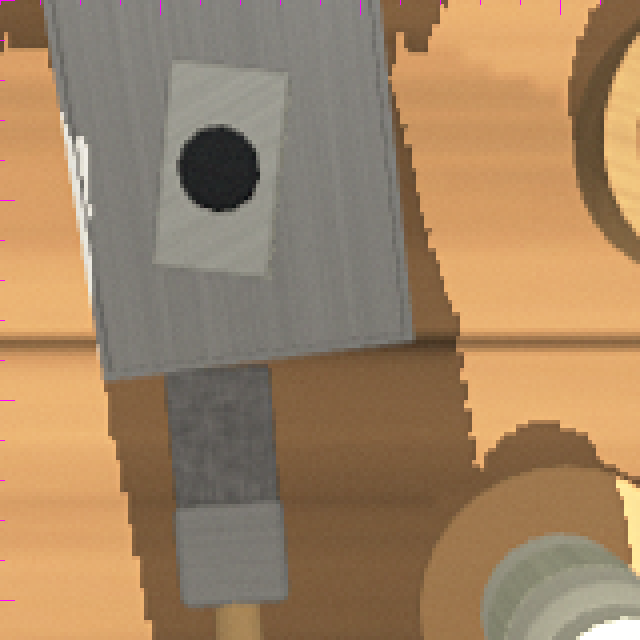

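View pics/scene7.png

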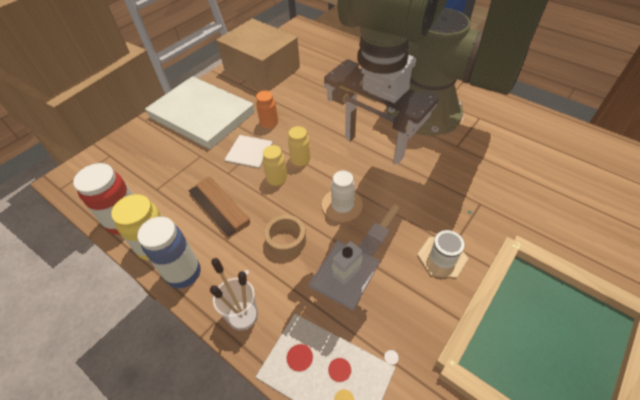

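The jar is upright on the cork and the tile is empty. Next are the tin in this view and a numeric check of the jar.

```bash
python3 - <<'E'
from h import *
w=load("wrist7");c=cp(260,50,4)
K=[(171,60),(289,73),(267,277),(153,264)]
k=[onz(w,c(p),.093) for p in K];print("tin",np.round(k,4),np.mean(k,0),[round(float(np.linalg.norm(k[i]-k[(i+1)%4])),4) for i in range(4)],np.degrees(np.arctan2(*(k[0]-k[3])[1::-1])))
print("cap",onz(w,c((218,168)),.105))
from plant import *
for n in ("scene","side"):
    i=load(n+"7");u=proj(i,[.4817,.0175,.113]);print(n,u)
    u=np.round(u).astype(int);crop(i,(u[0]-40,u[1]-30,u[0]+40,u[1]+60),6,f"pics/j{n}.png")
goto([.6385,.1445,.16],-6.5)
E
```

```text
tin [[0.67   0.159  0.093 ]
 [0.6664 0.1244 0.093 ]
 [0.6081 0.131  0.093 ]
 [0.612  0.1657 0.093 ]] [0.63913476 0.14500186 0.093     ] [0.0348, 0.0586, 0.0349, 0.0583] -6.5849398842594535
cap [0.63907871 0.14507457 0.105     ]
scene [341.5624589  177.79372074]
side [332.35333087 179.99127932]
shift units [ 0.1295 -0.0203  0.2258] dist 0.1958 rows>= 4 yaw -0.09 tilt [ 6.e-04  1.e-04 -1.e+00]
spin units 0.1425 alt half turn -3.8575 q6 1.741
```

```bash
python3 - <<'E'
import cv2,numpy as np
a=cv2.imread("pics/jscene.png");b=cv2.imread("pics/jside.png");cv2.imwrite("pics/jj.png",cv2.resize(np.hstack([a,b]),None,fx=.8,fy=.8))
E
```

```text
(no output)
```

View pics/jj.png

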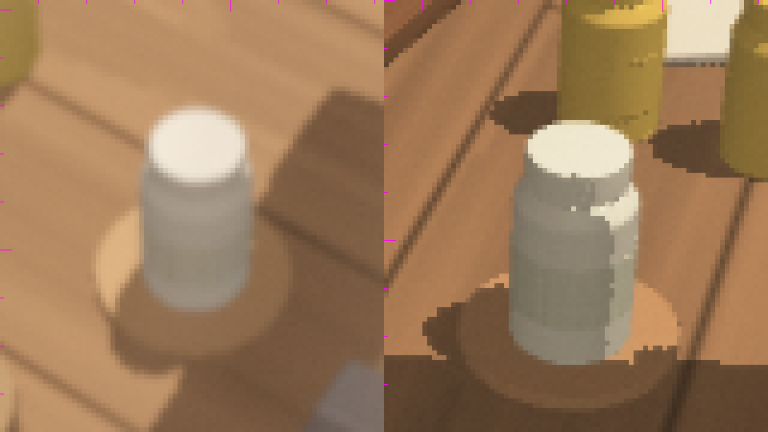

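The jar lid in both views is within about 1–2 mm of the projected cork centre. Now for the tin.

```bash
python3 -m jog '[{"x":0.06,"y":-0.01,"z":0.05,"spin":0.143,"hand":-1},{"x":0.11,"y":-0.02,"z":0.1,"spin":0.143,"hand":-1},{"x":0.13,"y":-0.021,"z":0.16,"spin":0.143,"hand":-1},{"x":0.13,"y":-0.021,"z":0.2,"spin":0.143,"hand":-1},{"x":0.13,"y":-0.021,"z":0.2,"spin":0.143,"hand":-1}]'
python3 -c "
from h import *
goto([.639,.145,.049],-6.5)"
```

```text
time_s: 17.77
eef_pos: [0.6381, 0.1453, 0.1769]
ee_rot: [0.998, -0.057, -0.002, 0.0]
wrist_force: [0.4, 0.1, 0.1]
grip_width: 0.0938
shift units [1.900e-03 1.000e-04 1.706e-01] dist 0.1279 rows>= 3 yaw -6.49 tilt [-4.e-03 -7.e-04 -1.e+00]
spin units 0.0002 alt half turn -3.9998 q6 1.852
```

```bash
python3 -m jog '[{"x":0.001,"y":0,"z":0.06,"spin":0,"hand":-1},{"x":0.001,"y":0,"z":0.12,"spin":0,"hand":-1},{"x":0.001,"y":0,"z":0.17,"spin":0,"hand":-1},{"x":0.001,"y":0,"z":0.17,"spin":0,"hand":-1},{"x":0.001,"y":0,"z":0.17,"spin":0,"hand":1},{"x":0.001,"y":0,"z":0.17,"spin":0,"hand":1},{"x":0.001,"y":0,"z":0.17,"spin":0,"hand":1},{"x":0.001,"y":0,"z":0.17,"spin":0,"hand":1},{"x":0.001,"y":0,"z":0.17,"spin":0,"hand":1},{"x":0.001,"y":0,"z":0.17,"spin":0,"hand":1},{"x":0.001,"y":0,"z":0.17,"spin":0,"hand":1},{"x":0.001,"y":0,"z":0.17,"spin":0,"hand":1}]' 25
python3 -m jog '[{"x":0.0,"y":0,"z":-0.02,"spin":0,"hand":1},{"x":0.0,"y":0,"z":-0.07,"spin":0,"hand":1},{"x":0.0,"y":0,"z":-0.14,"spin":0,"hand":1},{"x":0.0,"y":0,"z":-0.2,"spin":0,"hand":1},{"x":0.0,"y":0,"z":-0.26,"spin":0,"hand":1},{"x":0.0,"y":0,"z":-0.26,"spin":0,"hand":1}]'
python3 -c "
from h import *
snap('side',8)
from plant import *
print(get_state()['wrist_force'],get_state()['eef_pos'])
goto([.483,-.329,.24],21.1)"
```

```text
time_s: 19.27
eef_pos: [0.6397, 0.1458, 0.0515]
ee_rot: [0.998, -0.056, 0.0, 0.0]
wrist_force: [0.0, -1.0, 0.7]
grip_width: 0.0356
time_s: 20.02
eef_pos: [0.6405, 0.1461, 0.2514]
ee_rot: [0.998, -0.056, 0.003, -0.001]
wrist_force: [0.4, -0.0, -2.7]
grip_width: 0.0358
[ 0.55733185 -0.77663303 -3.66944645] [0.63984644 0.14600326 0.24827116]
shift units [-0.1368  0.6528  0.0101] dist 0.5003 rows>= 9 yaw -6.44 tilt [ 2.8e-03  6.0e-04 -1.0e+00]
spin units -0.6121 alt half turn 3.3879 q6 1.852
```

View pics/side8.png

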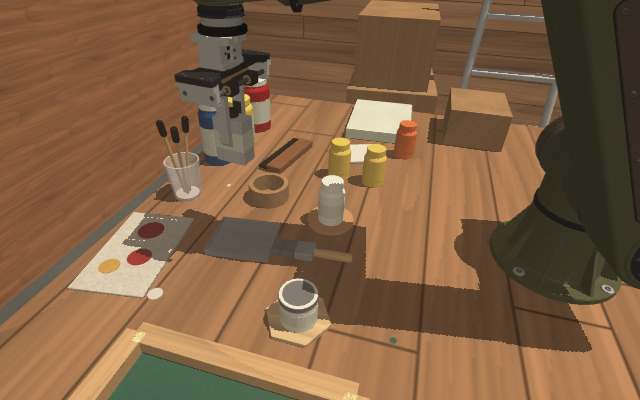

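```bash
python3 -m jog '[{"x":-0.008,"y":0.04,"z":0,"spin":-0.05,"hand":1},{"x":-0.023,"y":0.11,"z":0,"spin":-0.15,"hand":1},{"x":-0.038,"y":0.18,"z":0,"spin":-0.25,"hand":1},{"x":-0.055,"y":0.26,"z":0,"spin":-0.35,"hand":1},{"x":-0.071,"y":0.34,"z":0,"spin":-0.45,"hand":1},{"x":-0.088,"y":0.42,"z":0,"spin":-0.55,"hand":1},{"x":-0.105,"y":0.5,"z":0,"spin":-0.6,"hand":1},{"x":-0.119,"y":0.57,"z":0,"spin":-0.612,"hand":1},{"x":-0.13,"y":0.62,"z":0.005,"spin":-0.612,"hand":1},{"x":-0.137,"y":0.653,"z":0.01,"spin":-0.612,"hand":1},{"x":-0.137,"y":0.653,"z":0.01,"spin":-0.612,"hand":1},{"x":-0.137,"y":0.653,"z":0.01,"spin":-0.612,"hand":1}]'
python3 -c "
from h import *
goto([.483,-.329,.0515],21.1)"
```

```text
time_s: 21.58
eef_pos: [0.4826, -0.3284, 0.2383]
ee_rot: [0.983, 0.183, -0.0, -0.001]
wrist_force: [-0.7, -0.4, -2.4]
grip_width: 0.036
shift units [0.0004 0.0012 0.249 ] dist 0.1868 rows>= 3 yaw 21.11 tilt [-9.e-04  1.e-03 -1.e+00]
spin units 0.0002 alt half turn -3.9998 q6 0.542
```

```bash
python3 -m jog '[{"x":0,"y":0.001,"z":0.07,"spin":0,"hand":1},{"x":0,"y":0.001,"z":0.14,"spin":0,"hand":1},{"x":0,"y":0.001,"z":0.2,"spin":0,"hand":1},{"x":0,"y":0.001,"z":0.235,"spin":0,"hand":1},{"x":0,"y":0.001,"z":0.241,"spin":0,"hand":1},{"x":0,"y":0.001,"z":0.242,"spin":0,"hand":1},{"x":0,"y":0.001,"z":0.242,"spin":0,"hand":1}]'
python3 -c "
from h import *
goto([.483,-.329,.0515],21.1)"
```

```text
time_s: 22.45
eef_pos: [0.4834, -0.3301, 0.0588]
ee_rot: [0.983, 0.183, 0.001, 0.001]
wrist_force: [0.3, 0.1, -1.6]
grip_width: 0.0359
shift units [-0.     -0.0016  0.0097] dist 0.0074 rows>= 1 yaw 21.11 tilt [ 0.0016 -0.0012 -1.    ]
spin units 0.0001 alt half turn -3.9999 q6 0.541
```

```bash
python3 -m jog '[{"x":0,"y":-0.001,"z":0.004,"spin":0,"hand":1},{"x":0,"y":-0.001,"z":0.007,"spin":0,"hand":1},{"x":0,"y":-0.001,"z":0.009,"spin":0,"hand":1},{"x":0,"y":-0.001,"z":0.009,"spin":0,"hand":1}]'
```

```text
time_s: 22.95
eef_pos: [0.4826, -0.3293, 0.0514]
ee_rot: [0.983, 0.183, 0.0, 0.0]
wrist_force: [-2.1, 2.5, 6.5]
grip_width: 0.0359
```

```bash
python3 -m jog '[{"x":0,"y":0,"z":0,"spin":0,"hand":-0.4},{"x":0,"y":0,"z":0,"spin":0,"hand":-0.4},{"x":0,"y":0,"z":0,"spin":0,"hand":-0.4},{"x":0,"y":0,"z":-0.05,"spin":0,"hand":-0.4},{"x":0,"y":0,"z":-0.13,"spin":0,"hand":-0.4},{"x":0,"y":0,"z":-0.21,"spin":0,"hand":-1},{"x":0,"y":0,"z":-0.29,"spin":0,"hand":-1},{"x":0,"y":0,"z":-0.36,"spin":0,"hand":-1},{"x":0,"y":0,"z":-0.36,"spin":0,"hand":-1}]'
python3 -c "
from h import *
snap('side',9);snap('scene',9)
goto([.39,.30,.33],0)"
```

```text
time_s: 24.08
eef_pos: [0.4832, -0.3297, 0.325]
ee_rot: [0.983, 0.183, 0.002, 0.003]
wrist_force: [-0.0, -0.6, -0.3]
grip_width: 0.0939
shift units [ 0.1868 -0.8271 -0.013 ] dist 0.636 rows>= 11 yaw 21.09 tilt [-3.e-04  2.e-04 -1.e+00]
spin units 0.4686 alt half turn -3.5314 q6 0.541
```

View pics/scene9.png

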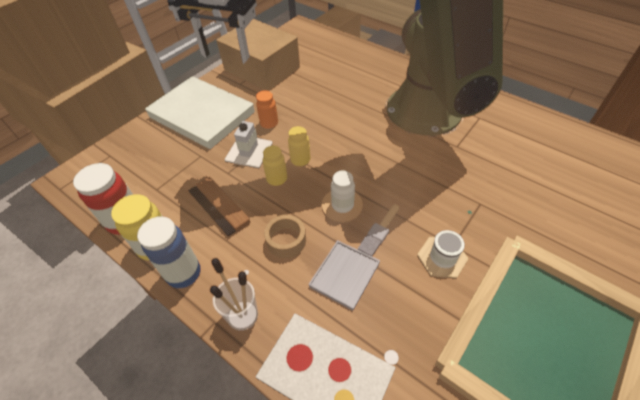

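The tin stands on the tile at (245,140) and the tray is empty at (345,275). I'll go and look at the tub on the board.

```bash
python3 -m jog '[{"x":0.187,"y":-0.827,"z":-0.013,"spin":0.1,"hand":-1},{"x":0.187,"y":-0.827,"z":-0.013,"spin":0.468,"hand":-1},{"x":0.187,"y":-0.827,"z":-0.013,"spin":0.468,"hand":-1},{"x":0.187,"y":-0.827,"z":-0.013,"spin":0.468,"hand":-1},{"x":0.187,"y":-0.827,"z":-0.013,"spin":0.468,"hand":-1},{"x":0.187,"y":-0.827,"z":-0.013,"spin":0.468,"hand":-1},{"x":0.187,"y":-0.827,"z":-0.013,"spin":0.468,"hand":-1},{"x":0.187,"y":-0.827,"z":-0.013,"spin":0.468,"hand":-1},{"x":0.187,"y":-0.827,"z":-0.013,"spin":0.468,"hand":-1},{"x":0.187,"y":-0.827,"z":-0.013,"spin":0.468,"hand":-1},{"x":0.187,"y":-0.827,"z":-0.013,"spin":0.468,"hand":-1},{"x":0.187,"y":-0.827,"z":-0.013,"spin":0.468,"hand":-1}]'
python3 -c "
from h import *
i=snap('wrist',10)"
```

```text
time_s: 25.68
eef_pos: [0.39, 0.2999, 0.3291]
ee_rot: [1.0, 0.001, -0.001, 0.001]
wrist_force: [-0.0, 0.1, 0.5]
grip_width: 0.0943
```

View pics/wrist10.png

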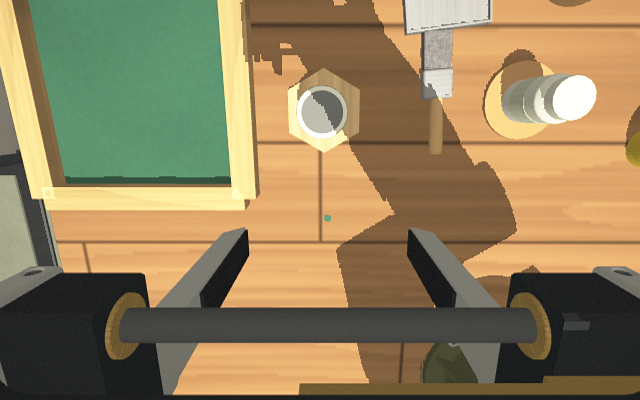

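```bash
python3 - <<'E'
from h import *
w=load("wrist10");crop(w,(280,60,370,160),6,"pics/c10.png")
g=cv2.cvtColor(w["color"],cv2.COLOR_RGB2HSV)
m=((g[...,1]<45)).astype(np.uint8);mm=np.zeros_like(m);mm[70:155,285:362]=m[70:155,285:362]
c=max(cv2.findContours(mm,cv2.RETR_EXTERNAL,cv2.CHAIN_APPROX_NONE)[0],key=cv2.contourArea)
e=cv2.fitEllipse(c);print(e,onz(w,e[0],.07))
goto([*onz(w,e[0],.07)[:2],.034],0)
E
```

```text
((321.6400146484375, 111.64730834960938), (50.17390441894531, 52.50477981567383), 177.1082000732422) [0.46511191 0.30767125 0.07      ]
shift units [ 0.1003 -0.0117  0.3939] dist 0.305 rows>= 5 yaw 0.02 tilt [-0.0013 -0.0011 -1.    ]
spin units 0.0005 alt half turn -3.9995 q6 2.15
```

View pics/c10.png

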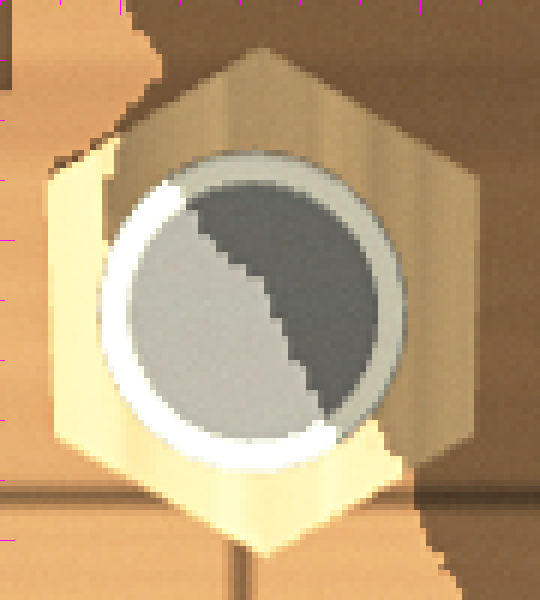

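The tub is centred on the board at (322,112) → (0.465, 0.3075). I'll grasp it there.

```bash
python3 -m jog '[{"x":0.05,"y":-0.006,"z":0.06,"spin":0,"hand":-1},{"x":0.1,"y":-0.011,"z":0.12,"spin":0,"hand":-1},{"x":0.1003,"y":-0.0115,"z":0.2,"spin":0,"hand":-1},{"x":0.1003,"y":-0.0115,"z":0.22,"spin":0,"hand":-1},{"x":0.1003,"y":-0.0115,"z":0.22,"spin":0,"hand":-1}]'
python3 -c "
from h import *
goto([.4652,.3075,.034],0)"
```

```text
time_s: 26.35
eef_pos: [0.4658, 0.3079, 0.1664]
ee_rot: [1.0, -0.0, 0.0, -0.0]
wrist_force: [0.4, 0.2, 0.7]
grip_width: 0.0941
shift units [-0.0009  0.0005  0.1766] dist 0.1324 rows>= 3 yaw -0.03 tilt [ 2.e-04  0.e+00 -1.e+00]
spin units -0.0007 alt half turn 3.9993 q6 2.09
```

```bash
python3 -m jog '[{"x":-0.001,"y":0.0005,"z":0.06,"spin":0,"hand":-1},{"x":-0.001,"y":0.0005,"z":0.12,"spin":0,"hand":-1},{"x":-0.001,"y":0.0005,"z":0.1765,"spin":0,"hand":-1},{"x":-0.001,"y":0.0005,"z":0.1765,"spin":0,"hand":-1},{"x":-0.001,"y":0.0005,"z":0.1765,"spin":0,"hand":1},{"x":-0.001,"y":0.0005,"z":0.1765,"spin":0,"hand":1},{"x":-0.001,"y":0.0005,"z":0.1765,"spin":0,"hand":1},{"x":-0.001,"y":0.0005,"z":0.1765,"spin":0,"hand":1},{"x":-0.001,"y":0.0005,"z":0.1765,"spin":0,"hand":1},{"x":-0.001,"y":0.0005,"z":0.1765,"spin":0,"hand":1}]' 25
python3 -m jog '[{"x":0.0,"y":0,"z":-0.02,"spin":0,"hand":1},{"x":0.0,"y":0,"z":-0.07,"spin":0,"hand":1},{"x":0.0,"y":0,"z":-0.14,"spin":0,"hand":1},{"x":0.0,"y":0,"z":-0.2,"spin":0,"hand":1},{"x":0.0,"y":0,"z":-0.2,"spin":0,"hand":1}]'
python3 -c "
from h import *
goto([.6442,.1435,.19],7.2)"
```

```text
time_s: 27.6
eef_pos: [0.4652, 0.3084, 0.0343]
ee_rot: [1.0, 0.0, 0.001, -0.0]
wrist_force: [-2.0, -2.3, 8.8]
grip_width: 0.0658
time_s: 28.22
eef_pos: [0.4657, 0.3089, 0.1873]
ee_rot: [1.0, 0.0, 0.003, -0.002]
wrist_force: [0.1, 0.3, -3.3]
grip_width: 0.0653
shift units [ 0.2379  0.2206 -0.0029] dist 0.2433 rows>= 4 yaw 0.03 tilt [ 0.0058  0.0033 -1.    ]
spin units -0.1593 alt half turn 3.8407 q6 2.09
```

```bash
python3 -m jog '[{"x":0.03,"y":0.028,"z":0,"spin":-0.05,"hand":1},{"x":0.08,"y":0.075,"z":0,"spin":-0.1,"hand":1},{"x":0.13,"y":0.12,"z":0,"spin":-0.159,"hand":1},{"x":0.18,"y":0.167,"z":0,"spin":-0.159,"hand":1},{"x":0.22,"y":0.205,"z":0,"spin":-0.159,"hand":1},{"x":0.238,"y":0.22,"z":0,"spin":-0.159,"hand":1},{"x":0.238,"y":0.22,"z":0,"spin":-0.159,"hand":1},{"x":0.238,"y":0.22,"z":0,"spin":-0.159,"hand":1}]'
python3 -c "
from h import *
goto([.6442,.1435,.0345],7.2)"
```

```text
time_s: 29.22
eef_pos: [0.6425, 0.1444, 0.1829]
ee_rot: [0.998, 0.063, -0.0, -0.0]
wrist_force: [-1.2, 0.7, -2.7]
grip_width: 0.066
shift units [0.0023 0.0016 0.1979] dist 0.1484 rows>= 3 yaw 7.24 tilt [-6.e-04  1.e-04 -1.e+00]
spin units 0.001 alt half turn -3.999 q6 1.61
```

```bash
python3 -m jog '[{"x":0.002,"y":0.001,"z":0.06,"spin":0,"hand":1},{"x":0.002,"y":0.001,"z":0.12,"spin":0,"hand":1},{"x":0.002,"y":0.001,"z":0.17,"spin":0,"hand":1},{"x":0.002,"y":0.001,"z":0.188,"spin":0,"hand":1},{"x":0.002,"y":0.001,"z":0.19,"spin":0,"hand":1},{"x":0.002,"y":0.001,"z":0.19,"spin":0,"hand":1}]'
python3 -c "
from h import *
goto([.6442,.1435,.0345],7.2)"
```

```text
time_s: 29.98
eef_pos: [0.6456, 0.1432, 0.0424]
ee_rot: [0.998, 0.063, 0.001, -0.0]
wrist_force: [0.1, -0.2, -2.4]
grip_width: 0.0657
shift units [-0.0018 -0.0006  0.0105] dist 0.008 rows>= 1 yaw 7.2 tilt [ 2.4e-03  4.0e-04 -1.0e+00]
spin units 0.0001 alt half turn -3.9999 q6 1.608
```

```bash
python3 -m jog '[{"x":-0.001,"y":-0.0005,"z":0.004,"spin":0,"hand":1},{"x":-0.001,"y":-0.0005,"z":0.008,"spin":0,"hand":1},{"x":-0.001,"y":-0.0005,"z":0.01,"spin":0,"hand":1},{"x":-0.001,"y":-0.0005,"z":0.01,"spin":0,"hand":1}]'
```

```text
time_s: 30.48
eef_pos: [0.6443, 0.143, 0.0344]
ee_rot: [0.998, 0.063, 0.0, -0.0]
wrist_force: [-6.0, -1.0, 9.2]
grip_width: 0.066
```

Contact. I'll release, retreat straight up, then back off to check.

```bash
python3 -m jog '[{"x":0,"y":0,"z":0,"spin":0,"hand":-0.9},{"x":0,"y":0,"z":0,"spin":0,"hand":-0.9},{"x":0,"y":0,"z":0,"spin":0,"hand":-0.9},{"x":0,"y":0,"z":-0.05,"spin":0,"hand":-0.9},{"x":0,"y":0,"z":-0.13,"spin":0,"hand":-0.9},{"x":0,"y":0,"z":-0.21,"spin":0,"hand":-1},{"x":0,"y":0,"z":-0.29,"spin":0,"hand":-1},{"x":0,"y":0,"z":-0.37,"spin":0,"hand":-1},{"x":-0.08,"y":0.04,"z":-0.43,"spin":0,"hand":-1},{"x":-0.16,"y":0.08,"z":-0.43,"spin":0,"hand":-1},{"x":-0.2,"y":0.12,"z":-0.43,"spin":0,"hand":-1},{"x":-0.2,"y":0.12,"z":-0.43,"spin":0,"hand":-1}]'
python3 -c "
from h import *
snap('wrist',11);snap('side',11);snap('scene',11)"
```

```text
time_s: 31.98
eef_pos: [0.5047, 0.0332, 0.3569]
ee_rot: [0.998, 0.061, 0.001, 0.0]
wrist_force: [0.4, 0.5, 0.2]
grip_width: 0.0942
```

View pics/wrist11.png

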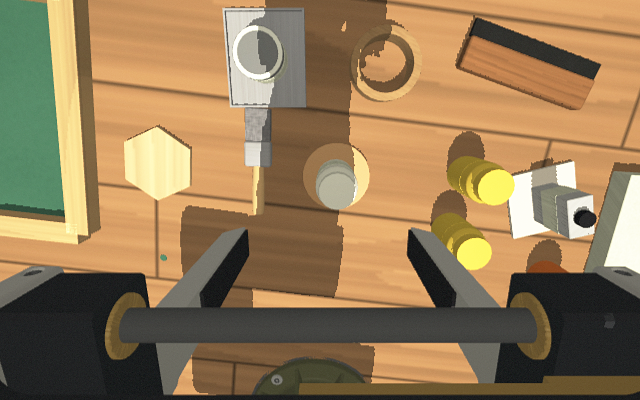

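View pics/side11.png

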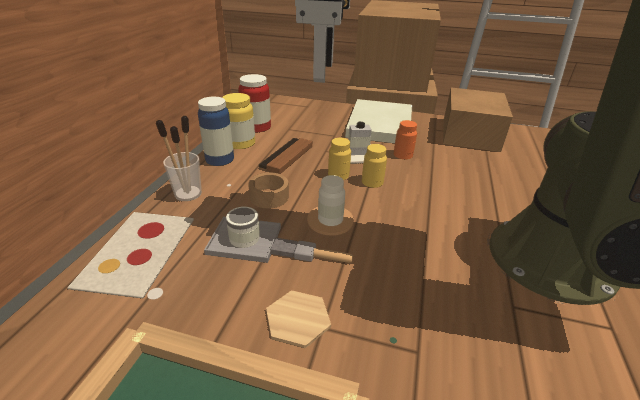

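View pics/scene11.png

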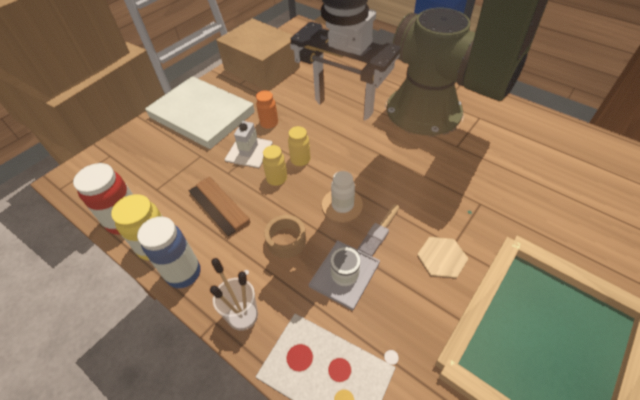

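All three containers are upright on their own places. In the wrist view the tub is at (258,53) in the tray, the jar at (336,187) on the cork and the tin cap at (584,218) on the tile. The board is empty, and the bystanders look unmoved. I'll check the centring numerically.

```bash
python3 - <<'E'
from h import *
w=load("wrist11");s=load("scene11");d=load("side11")
a=w["color"][20:90,215:310,::-1];b=w["color"][140:215,290:385,::-1];c=w["color"][150:250,500:610,::-1]
f=lambda x:cv2.resize(x,(390,290) if 0 else None,fx=4,fy=4,interpolation=cv2.INTER_NEAREST)
A=np.zeros((600,800,3),np.uint8)
for im,(x,y) in [(f(a),(0,0)),(f(b),(0,290)),(cv2.resize(c,None,fx=3.6,fy=3.6,interpolation=cv2.INTER_NEAREST),(400,0))]: 
    h,ww=im.shape[:2];A[y:y+h,x:x+ww]=im[:600-y,:800-x]
cv2.imwrite("pics/f11.png",A)
for n,X in [("tub",[.6442,.1435,.07]),("jar",[.4817,.0175,.113]),("tin",[.483,-.329,.105])]:
    print(n,[np.round(proj(i,X),1) for i in (w,s,d)])
# bystanders: image difference scene/side start vs now
for n,i in (("scene",s),("side",d)):
    o=load(n+"0")
    for nm,X in [("tape",[.655,-.025,.02]),("squeegee",[.66,-.22,.02]),("brush",[.48,.155,.01])]: print(n,nm,np.round(proj(i,X)))
E
```

```text
tub [array([257.3,  51.9]), array([344.2, 260. ]), array([241.8, 215. ])]
jar [array([337.5, 191. ]), array([341.6, 177.8]), array([332.4, 180. ])]
tin [array([587.7, 219. ]), array([241.8, 125.1]), array([360.5, 122.6])]
scene tape [286. 237.]
scene squeegee [230. 202.]
scene brush [385. 228.]
side tape [268. 191.]
side squeegee [292. 156.]
side brush [315. 256.]
```

View pics/f11.png

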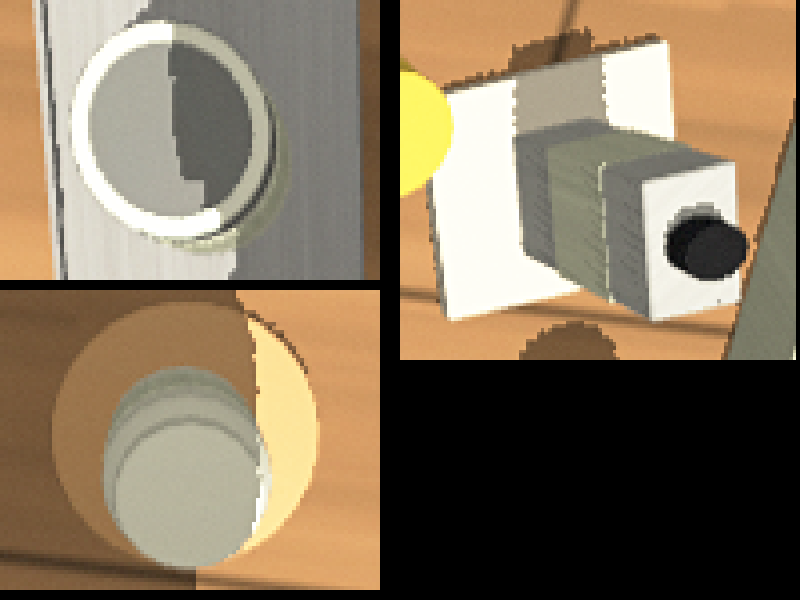

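```bash
python3 -c "
from plant import *
s=get_state();print(s['time_s'],s['wrist_force'],s['grip_width'])
print(hand_in())"
```

```text
32.125 [-0.76763032  0.61547007 -0.40330305] 0.09398102212876497
the job is handed in; nothing more can be done
None
```

All three containers are on their own places and the job is handed in, at 32 s of the 128 s allowed. I parked the tub on the six-sided board, moved the jar to the cork and the tin to the tile (turned square to it), then moved the tub into the tray.

- **Centring:** in the last wrist view, each lid or cap is within about 1.5 px (roughly 1–2 mm) of where it would be if centred on its place. An earlier scene and side check of the jar agreed to about 1–2 mm.
- **Upright:** all three look upright in the scene, side and wrist views.
- **Board and bystanders:** the board is empty. The tape roll, squeegee and brush sit at the same pixels as at the start. I checked them by eye and did not measure them.
- **Forces and gripper:** wrist forces in the readings stayed below about 10 N. The gripper was clear and open when I handed in.
- **Disagreements:** the early two-view estimates of the jar differed by about 1–4 mm between camera pairs. I used the closer wrist views for the grasp. No check failed.

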